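Fit the cup head to the vortex mixer and hold a tube pressed on it

ROBOT

A 6-joint arm with a two-finger parallel gripper is mounted at the origin on a cart in front of the work surface, level with it; the furniture and walls round the work are solid. World frame = base frame: x ahead of the robot, y to its left, z up, the work surface at z = 0. Lengths are in m, angles in degrees, forces in N, time in s.
With the tool pointing down it reaches from about 0.4 to 0.825 m from the base axis. Payload 7 kg.
Tool frame: the origin (TCP) lies on the front face of the gripper's body, between the roots of the fingers; the fingertips stand 66 mm ahead of it and the grasp point (between the pads) lies 47 mm ahead of it (nose_length is the distance from the TCP to the fingertips, in m); y points along the fingers, z is the direction in which the jaws open and shut, and the axes are right-handed (so a half turn about y gives the same grasp; the last joint's range is limited). The gripper opens to 88 mm and grips with 3 to 60 N. Pads are 19 mm wide; open, the fingers measure 130 mm over their backs; the gripper's body (78 mm by 193 mm) begins 47 mm behind the grasp point.
Start: joints at [80.392, 20.546, 0.682, 0, -70.136, -16.507], TCP at [0.297, 0.606, 0.292] pointing down, gripper open.
Joint ranges: [-176.03, 176.03], [-82.01, 121.73], [-58.28, 71.71], [-173.87, 95.51], [-174.79, -0.11], [-173.66, 173.66]. Speed limits (degrees/s): [136.94, 136.94, 172.46, 180, 180, 180].

INTERFACE

Orientations are given as [roll, pitch, yaw] about the fixed x, y, z axes, in that order (R = Rz(yaw) Ry(pitch) Rx(roll)).
In Python, from plant import get_state, capture, close_job, nose_length gives the robot as it stands.
- The arm moves only by the tool apply_moves, never from a script. Its argument "rows" is a list of rows, each a list of 2 entries, a list of its own where there are three numbers: the shift along the tool's x, y, z in m, then the turn about the tool's y in degrees. In form: [[[tx, ty, tz], yaw], ...]. A call has 1 to 20 rows; each row is the pose to reach, as a shift and turn from the pose commanded when the call began, along the tool's axes at that moment; what a row does not reach only later rows make up. A row lasts 1/8 s, in which the tool goes at most 62.5 mm and 10.7 degrees, less where a joint would pass 70% of its speed; a pose out of reach is approached as far as the arm can. A call with a gripper value outside its range is refused whole. "gripper" is the opening, from 0 (shut) to 1 (fully open), set as the call begins (left out, the last holds). The fingers move at their own pace and stop on an object; "grip_force" is the grip in N (left out, the last holds). Time passes only in rows, so rows that repeat a pose let the fingers close. It gives the time, the measured TCP pose, the force and the opening at its end, in the units of the state.
- get_state(): the state, without advancing time (a new reading comes with each control period).
- capture(name): name is "scene" or "top" or "wrist"; returns a dict with "pixels" (480x640x3 uint8, blue, green, red), "z_map" (480x640 float32, m along the optical axis (not along the pixel's ray), 0 where there is no reading), "intrinsics" (3x3 intrinsics, pixels), "rvec" (rotation vector, rad) and "tvec" (3), from world to camera coordinates, as OpenCV has them; the wrist camera has in their place "mount" (4x4, takes a point from camera to tool coordinates, whose origin is the TCP and whose axes are the tool frame's). Camera axes: x right, y down, z forward; pixel columns grow to the right and rows downward; lengths in m; the calibration is good to about 2 mm. A picture is of the moment at which its call begins: read the wrist's pose just before it.
- close_job(): hands the job in, once; it reports no verdict.
The state is a dict: "time_s": time; "joints": joint angles; "qd": joint speeds; "joint_torque": joint torques, N m; "tcp_pos": TCP position; "eef_rot": TCP orientation; "contact_force": force on the tool from outside, world axes, zero at the start; "moment": the same for the moment, N m; "gripper_width": finger opening in m.
Only numpy, scipy, OpenCV 4.12 (cv2) and the standard library are available. Lean on these libraries where they do the work, as an engineer would, in place of code of your own. Each camera call takes 0.05 s, during which the arm holds its last target.

TASK

Get the vortex mixer going on the conical tube: fit the head with the open cup (not the flat one) fully home on the mixer's square drive and let go of it. Then take the long screw-capped conical tube out of the rack, stand it upright with its tip in the cup and press it straight down until the sprung drive is about halfway down, 5 mm of its 10 mm travel. Finish while still holding the tube there, so that the mixer keeps running, and leave everything else on the bench as it stands.

Things in the scene. Friction and masses are not known exactly. Their poses are not given: they have to be found in the camera images.
- mixer: Vortex mixer, white housing 142 x 104 mm, 60 mm high, fixed to the bench, sloping control panel towards its -x. Origin on the drive's vertical axis at bench level; the housing reaches 95 mm to -x, 47 mm to +x, 52 mm to either side. Collar of 52 mm diameter round the drive, up to 64 mm. x and y axes parallel to the square shaft's sides (yaw varies), z up.
- drive_seat (a point): Centre of the top of the round steel seat (32 mm diameter) of the mixer's drive, 80 mm above the bench when released; it sinks with the drive. From it a 14 mm square steel shaft stands 17 mm up; its upper 5 mm taper to 9 mm square. Axes as the mixer's.
- drive (a joint): How far the sprung drive is pressed down, m: 0 released (top), 0.010 at its lower stop. Spring: 2.5 N to start it moving, then 1 N more for each mm, about 7.5 N at 5 mm; head and tube weigh about 1 N together. It springs back when let go.
- cup_head: Cup head, 46 mm high, 70 g, standing loose on the bench: grey square hub 36 x 36 x 24 mm high, on it a round black rubber cup, 34 mm at the open rim. Origin: centre of the hub's underside; x, y square to its flats, z up. Grip it across two flats. A bore 16 mm square, 19 mm deep, parallel to the flats, opens below: it goes over the shaft in any quarter-turn and the underside rests on the seat.
- cup_floor (a point): Centre of the inner floor of the cup, 28 mm above the cup head's underside. The cup is 18 mm deep, 20 mm wide inside at its floor and 26 mm at its rim.
- flat_head: The other head, not wanted here: same 36 mm square hub, 24 mm high, but with a flat black rubber disc of 52 mm diameter on top, 36 mm high in all. Loose; leave it alone.
- rack: White block rack for tubes, 78 x 174 mm and 56 mm high, fixed to the bench, with two rows of five square wells, 18.5 mm wide and 50 mm deep. Origin under its centre, long side along its y axis. Well centres at x = -17 and +17 mm, y = -64, -32, 0, 32, 64 mm. Tubes stand in three wells of the row at x = -17 mm (y = -64, 0, 64 mm); the other row is empty.
- conical_tube: Conical tube, 120 mm long, about 30 g, standing in one of those wells, 70 mm of it above the rack: pale translucent barrel of 17 mm diameter, conical lower end 23 mm long with a 6 mm tip, white ribbed screw cap of 22 mm diameter on the top 16 mm. Origin at the tip, z towards the cap. Grip it by the cap, whose middle is 112 mm above the tip.
- tube_tip (a point): The conical tube's tip (lower end).
- short_tube_a: Short blood tube with a lavender cap, 80 mm long, 17 mm wide at the cap, standing in another well; leave it alone. Origin at its lower end.
- short_tube_b: Another such short blood tube in the third well; leave it alone.
- jar: Translucent specimen jar with lid, 43 mm diameter, 48 mm high, a bystander.
- pen: Black felt marker lying on the bench, 132 mm long, a bystander.
- dish: Petri dish, 64 mm diameter, 15 mm high, a bystander.
- microscope: Microscope, fixed, 410 mm high, standing behind the mixer: an obstacle to keep the arm and gripper clear of. Origin under its middle on the bench; it is 240 mm wide along y, and its front (stage and head) comes to about 100 mm from the origin towards the robot (-x).
Things that resemble listed ones, but are neither listed nor needed, are in the scene too. What is shaped like the cup_head but red is not meant. What is shaped like the conical_tube but turquoise is not meant.

How it is judged (in metres and radians):
On the way, in this order (a step that is already met when the one before it is completed fails the run):
1. the cup head sits fully home on the square drive and is let go (z of cup_head in the frame of drive_seat between -0.0025 and 0.0025 m and horizontal distance between cup_head and drive_seat below 0.003 m and angle between cup_head's own z axis and vertical below 0.08 rad and contact force between the fingers and cup_head below 0.1 N), for 0.2 s.
2. the conical tube is held in the gripper, clear of the rack (height (world z) of tube_tip above 0.065 m and contact force between the fingers and conical_tube above 1 N and contact force between rack and conical_tube below 0.1 N), for 0.1 s.
At the end, for the whole second after the job is handed in: The gripped conical tube holds the drive 3 to 7 mm down through the last second: upright within 10 degrees, tip within 9 mm of the cup floor's centre and pressing over 1.5 N; cup head on the seat within 2.5 mm, centred within 3 mm; fingers off head and mixer (value of joint drive between 0.003 and 0.007 m and distance between tube_tip and cup_floor below 0.009 m and angle between conical_tube's own z axis and vertical below 0.17 rad and contact force between the fingers and conical_tube above 1 N and contact force between conical_tube and cup_head above 1.5 N and contact force between the fingers and cup_head below 0.2 N and contact force between the fingers and mixer below 0.2 N and z of cup_head in the frame of drive_seat below 0.0025 m and horizontal distance between cup_head and drive_seat below 0.003 m); the arm keeps its last pose, push and grip.
It fails at once if the flat head, the jar, the marker or the petri dish is shifted by more than 30 mm (distance of any of flat_head, jar, pen, dish from where it was at the start of the episode above 0.03 m).
It fails at once if a short blood tube is pulled out of its well (distance of any of short_tube_a, short_tube_b from where it was at the start of the episode above 0.03 m).
It also fails if it takes over 53 s, if anything falls off the work surface, if the arm or the gripper's body presses on something with over 40 N, if the wrist force passes 120 N, or if a joint passes its speed limit or range.

## Working session

There is one attempt and no reset: what is moved stays moved. The work goes in short steps, Python scripts to look and compute and a tool call to move; the robot and the scene stay as the last step left them, time stands still between calls to the robot, and variables do not carry over. Pictures are saved under pics/ and viewed, and the job is handed in when it is done.

Besides the shell and the picture viewer there is one more tool, called after ">>>" as a command line: name --argument value ..., lists and objects as JSON in quotes. apply_moves: Moves the arm, as the interface text tells. Its arguments: {"type":"object","properties":{"rows":{"type":"array"},"gripper":{"type":"number"},"grip_force":{"type":"number"}},"required":["rows"]}

```bash
mkdir -p pics; ls
python3 - <<'E'
from plant import *
import cv2
print(get_state(), nose_length)
for n in ["scene","top","wrist"]:
    c=capture(n); cv2.imwrite(f"pics/{n}0.png",c["pixels"])
    import numpy as np
    np.savez(f"{n}0.npz",**c)
    print(n,c["intrinsics"],c.get("rvec"),c.get("tvec"),c.get("mount"))
E
```

```text
pics
{'time_s': 0.0, 'joints': array([ 8.03901799e+01,  2.05917517e+01,  6.32797351e-01, -1.80780256e-02,
       -7.01362503e+01, -1.65054366e+01]), 'qd': array([-0.05207486,  0.00132166,  0.03204372, -0.06741886,  0.02366777,
        0.02212892]), 'joint_torque': array([ 1.42080757e-03, -5.82723856e+01,  2.93050396e+01,  6.99701115e+00,
        7.12331981e-03, -1.60876893e-04]), 'tcp_pos': array([0.2969928 , 0.60572256, 0.29121803]), 'eef_rot': array([-8.99038899e+01,  1.07564942e-02,  1.53878596e+02]), 'contact_force': array([ 0.26210068, -0.91400724, -0.73368532]), 'moment': array([-0.03253089,  0.01297189,  0.04917143]), 'gripper_width': 0.08764847010014731} 0.0656
scene [[564.94975312   0.         319.85050928]
 [  0.         564.94975312 248.18713765]
 [  0.           0.           1.        ]] [ 2.27919244 -0.61163554  0.2438919 ] [-0.4687786   0.25032484  1.2461707 ] None
top [[563.11807186   0.         321.17149732]
 [  0.         563.11807186 236.09400435]
 [  0.           0.           1.        ]] [ 2.2131763  -2.1596973   0.09370092] [-0.00378484  0.53402764  1.6386804 ] None
wrist [[335.75608178   0.         321.60740967]
 [  0.         335.75608178 246.63208729]
 [  0.           0.           1.        ]] None None [[ 5.41379219e-04  9.55822036e-01  2.93945474e-01 -7.92832123e-02]
 [-1.18380177e-03 -2.93944699e-01  9.55821695e-01 -9.34507274e-02]
 [ 9.99999153e-01 -8.65435176e-04  9.72368268e-04  6.48425449e-04]
 [ 0.00000000e+00  0.00000000e+00  0.00000000e+00  1.00000000e+00]]
```

View pics/scene0.png

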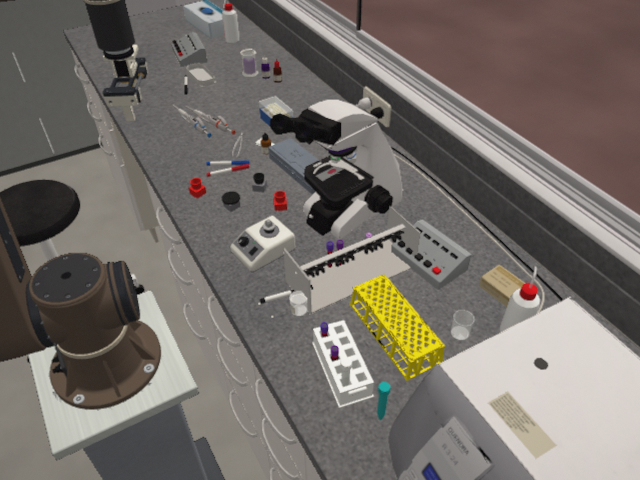

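View pics/top0.png

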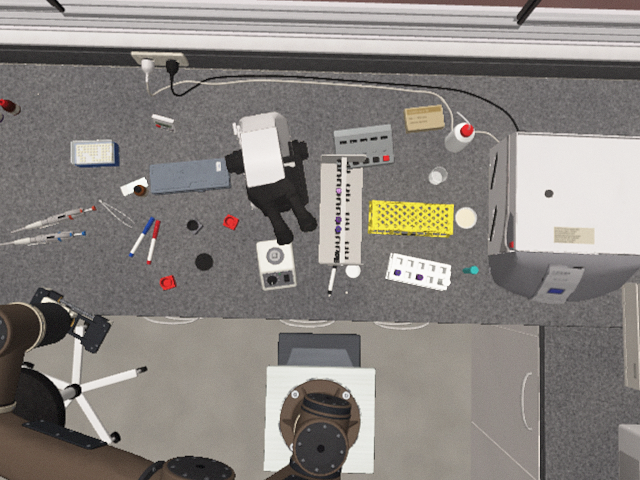

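View pics/wrist0.png

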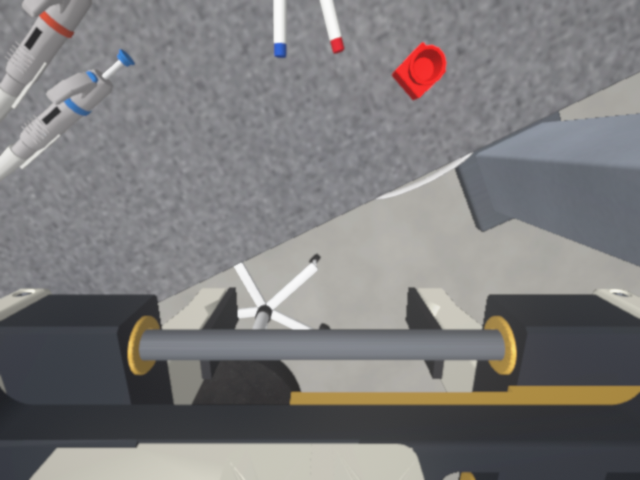

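```bash
cat > h.py <<'E'
import numpy as np,cv2
from scipy.spatial.transform import Rotation as R
def load(n): return dict(np.load(n,allow_pickle=True))
def w2c(c,P):
    Rm,_=cv2.Rodrigues(np.array(c["rvec"],float)); return Rm@np.asarray(P,float)+np.array(c["tvec"]).ravel()
def proj(c,P):
    q=c["intrinsics"]@w2c(c,P); return q[:2]/q[2]
def ray(c,u,v,T=None):
    d=np.linalg.inv(c["intrinsics"])@np.array([u,v,1.0])
    if T is None:
        Rm,_=cv2.Rodrigues(np.array(c["rvec"],float)); t=np.array(c["tvec"]).ravel()
        return -Rm.T@t, Rm.T@d
    M=T@np.array(c["mount"]); return M[:3,3], M[:3,:3]@d
def atz(c,u,v,z,T=None):
    o,d=ray(c,u,v,T); return o+d*(z-o[2])/d[2]
def atdepth(c,u,v,T=None):
    o,d=ray(c,u,v,T); return o+d*c["z_map"][int(round(v)),int(round(u))]
def pose(s):
    T=np.eye(4); T[:3,:3]=R.from_euler("xyz",s["eef_rot"],degrees=True).as_matrix(); T[:3,3]=s["tcp_pos"]; return T
def crop(c,u0,v0,u1,v1,k,name):
    im=cv2.resize(c["pixels"][v0:v1,u0:u1],None,fx=k,fy=k,interpolation=cv2.INTER_CUBIC); cv2.imwrite(name,im)
E
python3 - <<'E'
from h import *
t=load("top0.npz");s=load("scene0.npz")
a=crop(t,160,205,310,305,5,"pics/t1.png"); crop(t,310,205,490,305,4,"pics/t2.png")
crop(s,180,150,300,270,5,"pics/s1.png"); crop(s,250,270,400,420,4,"pics/s2.png")
for u,v in [(193,226),(204,262),(275,256),(398,272),(420,277),(444,283),(353,270)]: print(u,v,atdepth(t,u,v).round(3))
E
```

```text
193 226 [0.554 0.385 0.029]
204 262 [0.449 0.347 0.039]
275 256 [0.469 0.138 0.098]
398 272 [ 0.433 -0.21   0.083]
420 277 [ 0.42  -0.271  0.088]
444 283 [ 0.405 -0.33   0.127]
353 270 [ 0.436 -0.085  0.044]
```

View pics/t1.png

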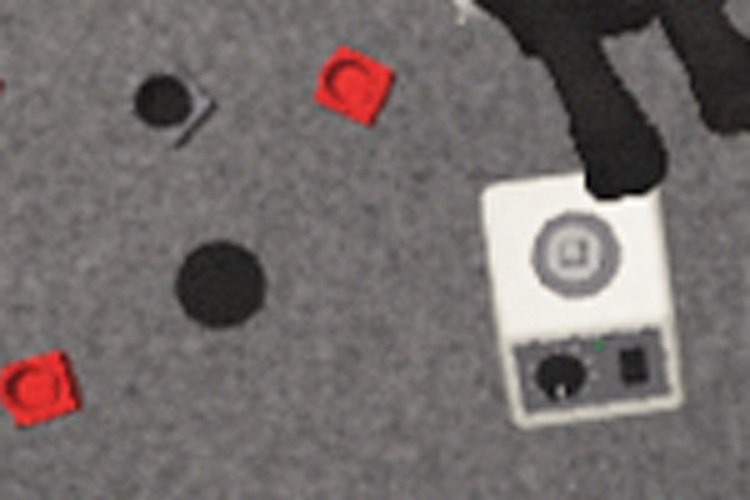

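View pics/t2.png

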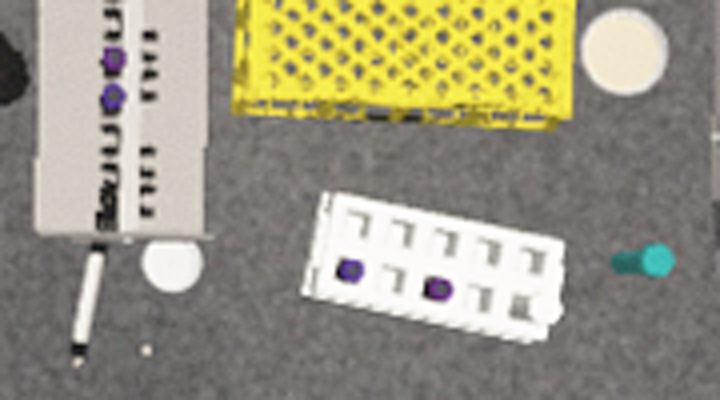

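View pics/s1.png

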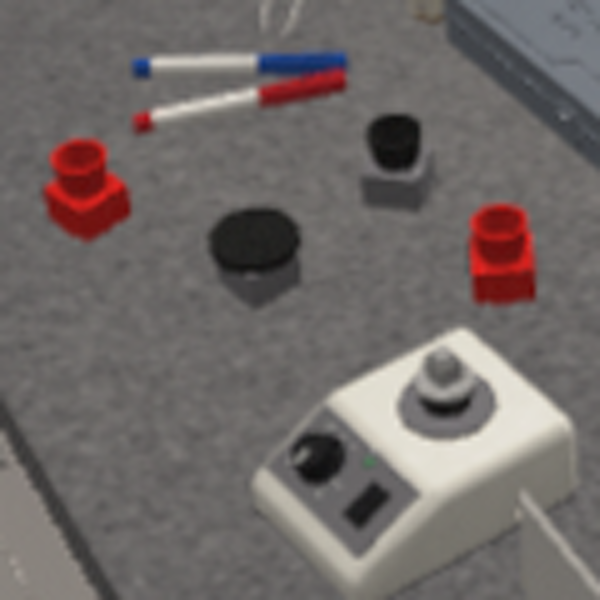

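View pics/s2.png

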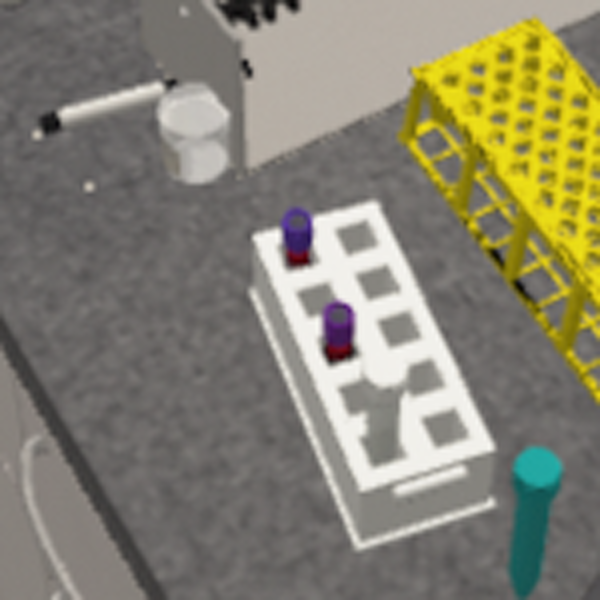

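Run:
```python
from h import *
t=load("top0.npz");s=load("scene0.npz")
T1=lambda x,y:(160+x/5-.4,205+y/5-.4); T2=lambda x,y:(310+x/4-.4,205+y/4-.4)
S1=lambda x,y:(180+x/5-.4,150+y/5-.4); S2=lambda x,y:(250+x/4-.4,270+y/4-.4)
print("cup rim",atz(t,*T1(162,100),.046),atz(s,*S1(394,130),.046))
print("flat",atz(t,*T1(221,284),.036),atz(s,*S1(255,240),.036))
print("shaft top",atz(t,*T1(573,252),.097),atz(s,*S1(446,358),.097))
print("seat",atz(t,*T1(574,253),.08))
for n,p in dict(tl=(485,187),bl=(517,425),br=(680,403)).items(): print(n,atz(t,*T1(*p),.06 if n=='tl' else .03)[:2])
print("cap",atz(t,*T2(547,305),.126),atz(s,*S2(386,363),.126))
print("lav",atz(t,*T2(350,270),.086),atz(t,*T2(438,289),.086),atz(s,*S2(297,217),.086),atz(s,*S2(339,312),.086))
for p in [(325,193),(564,240),(547,341),(304,297)]: print("rackc",atz(t,*T2(*p),.056 if p[0]!=304 else 0.056)[:2])
```

```text
cup rim [0.55610341 0.38463482 0.046     ] [0.55489915 0.38501535 0.046     ]
flat [0.45065407 0.34823186 0.036     ] [0.44840973 0.34489884 0.036     ]
shaft top [0.47171897 0.14012574 0.097     ] [0.47093464 0.1365546  0.097     ]
seat [0.47186734 0.14080915 0.08      ]
tl [0.50931864 0.19448232]
bl [0.37317094 0.17455758]
br [0.38817114 0.08026285]
cap [ 0.41108238 -0.3367091   0.126     ] [ 0.40914427 -0.33349808  0.126     ]
lav [ 0.43244547 -0.20667912  0.086     ] [ 0.42058554 -0.26894586  0.086     ] [ 0.4319181  -0.20801103  0.086     ] [ 0.41978383 -0.27204133  0.086     ]
rackc [ 0.48782568 -0.19222818]
rackc [ 0.45820941 -0.36487994]
rackc [ 0.38554262 -0.35313184]
rackc [ 0.41280048 -0.17823811]
```

```bash
cat >> h.py <<'E'
def go(x,y,z,yaw):
    from plant import get_state
    s=get_state(); T=pose(s); d=T[:3,:3].T@(np.array([x,y,z])-T[:3,3]); dy=-(yaw-s["eef_rot"][2]); dy=(dy+180)%360-180
    print("t",round(s["time_s"],2),"tcp",s["tcp_pos"].round(4),s["eef_rot"].round(2),"SHIFT",d.round(4),"TURN",round(dy,2),"F",s["contact_force"].round(1),"w",round(s["gripper_width"],4))
E
python3 - <<'E'
from h import *
go(.5555,.385,.235,49)
t=load("top0.npz")
# microscope eyepieces
for u,v in [(278,215),(283,240),(305,220),(310,230),(235,165),(300,150),(265,140)]: print(u,v,atdepth(t,u,v).round(3))
E
```

```text
t 0.15 tcp [0.297  0.6058 0.2915] [-8.9930e+01  1.0000e-02  1.5388e+02] SHIFT [-0.3293  0.0566  0.0844] TURN 104.88 F [ 0.1 -0.2 -0.1] w 0.0874
278 215 [0.553 0.113 0.378]
283 240 [0.495 0.1   0.384]
305 220 [0.407 0.023 1.675]
310 230 [0.52  0.038 0.381]
235 165 [0.721 0.256 0.113]
300 150 [0.77  0.076 0.104]
265 140 [0.743 0.155 0.32 ]
```

Run:
```python
from h import *
for n in ["top0","scene0"]:
    c=load(n+".npz"); Z=c["z_map"]; v,u=np.mgrid[0:480,0:640]
    d=np.linalg.inv(c["intrinsics"])@np.stack([u.ravel(),v.ravel(),np.ones(u.size)])*Z.ravel()
    Rm,_=cv2.Rodrigues(c["rvec"]); P=(Rm.T@(d-np.array(c["tvec"]).reshape(3,1))).T
    P=P[Z.ravel()>0]
    m=(P[:,0]>.38)&(P[:,0]<.62)&(P[:,1]>-.05)&(P[:,1]<.3)&(P[:,2]>.15); Q=P[m]
    print(n,len(Q),Q.min(0),Q.max(0))
    for x0 in np.arange(.46,.6,.01):
        q=Q[(Q[:,0]>=x0)&(Q[:,0]<x0+.01)]
        for lo,hi in[(.07,.3),(-.05,.07)]:
            r=q[(q[:,1]>=lo)&(q[:,1]<hi)]
            if len(r): print(round(x0,3),len(r),"y",r[:,1].min().round(3),r[:,1].max().round(3),"z",r[:,2].min().round(3),r[:,2].max().round(3))
s=load("scene0.npz"); crop(s,240,80,420,230,4,"pics/s3.png")
```

```text
top0 2089 [0.48272918 0.02237059 0.15149796] [0.61992283 0.21006001 0.4200661 ]
0.48 40 y 0.084 0.112 z 0.376 0.409
0.49 82 y 0.077 0.115 z 0.379 0.412
0.5 86 y 0.074 0.118 z 0.377 0.416
0.51 73 y 0.079 0.121 z 0.38 0.415
0.51 38 y 0.031 0.061 z 0.376 0.406
0.52 65 y 0.084 0.126 z 0.376 0.407
0.52 74 y 0.022 0.063 z 0.376 0.42
0.53 60 y 0.094 0.132 z 0.366 0.395
0.53 97 y 0.022 0.066 z 0.378 0.416
0.54 59 y 0.071 0.135 z 0.369 0.386
0.54 71 y 0.025 0.069 z 0.377 0.415
0.55 80 y 0.071 0.149 z 0.332 0.386
0.55 57 y 0.034 0.069 z 0.379 0.403
0.56 93 y 0.072 0.156 z 0.34 0.386
0.56 41 y 0.042 0.07 z 0.367 0.395
0.57 122 y 0.07 0.169 z 0.316 0.379
0.57 31 y 0.051 0.07 z 0.366 0.384
0.58 200 y 0.07 0.18 z 0.31 0.373
0.58 22 y 0.054 0.068 z 0.358 0.377
0.59 207 y 0.071 0.188 z 0.303 0.369
0.59 11 y 0.061 0.069 z 0.361 0.369
scene0 1973 [0.47919276 0.0209304  0.15000423] [0.61998216 0.20715259 0.41673627]
0.47 1 y 0.1 0.1 z 0.388 0.388
0.48 79 y 0.081 0.112 z 0.378 0.407
0.49 96 y 0.071 0.112 z 0.379 0.413
0.5 128 y 0.073 0.112 z 0.371 0.417
0.51 51 y 0.078 0.104 z 0.37 0.41
0.51 83 y 0.028 0.061 z 0.376 0.408
0.52 39 y 0.084 0.101 z 0.365 0.401
0.52 96 y 0.021 0.058 z 0.38 0.414
0.53 26 y 0.091 0.12 z 0.347 0.392
0.53 131 y 0.021 0.062 z 0.372 0.413
0.54 15 y 0.103 0.121 z 0.345 0.385
0.54 58 y 0.025 0.055 z 0.37 0.411
0.55 15 y 0.112 0.129 z 0.37 0.376
0.55 29 y 0.033 0.051 z 0.363 0.4
0.56 11 y 0.121 0.134 z 0.363 0.372
0.56 36 y 0.043 0.065 z 0.357 0.389
0.57 21 y 0.124 0.157 z 0.357 0.367
0.57 34 y 0.049 0.067 z 0.347 0.38
0.58 60 y 0.07 0.164 z 0.322 0.371
0.58 33 y 0.054 0.069 z 0.34 0.375
0.59 194 y 0.07 0.186 z 0.15 0.365
0.59 45 y 0.06 0.07 z 0.154 0.367
```

View pics/s3.png

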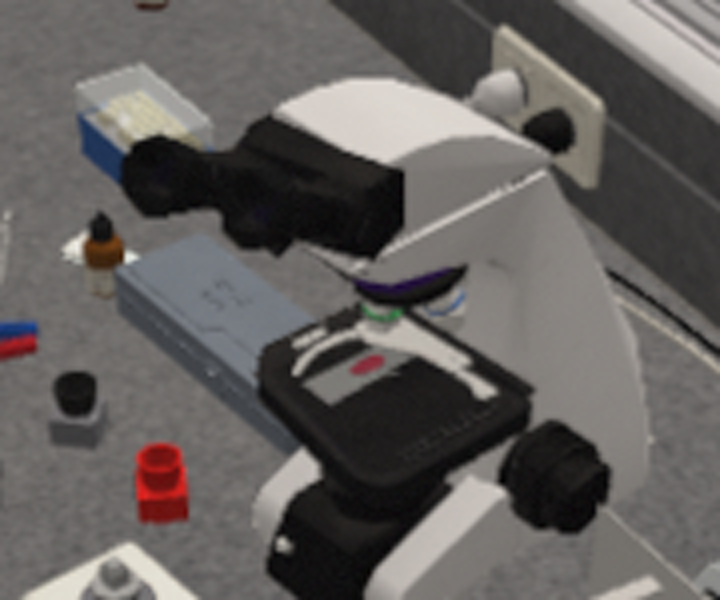

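>>> apply_moves --rows '[[[-0.05, 0.009, 0.013], 10], [[-0.1, 0.018, 0.026], 20], [[-0.15, 0.026, 0.039], 30], [[-0.2, 0.035, 0.052], 40], [[-0.24, 0.042, 0.063], 50], [[-0.27, 0.048, 0.07], 60], [[-0.3, 0.052, 0.077], 70], [[-0.32, 0.055, 0.082], 80], [[-0.329, 0.0565, 0.084], 90], [[-0.329, 0.0565, 0.084], 100], [[-0.329, 0.0565, 0.084], 105], [[-0.329, 0.0565, 0.084], 105], [[-0.329, 0.0565, 0.084], 105]]'

```text
time_s: 1.78
tcp_pos: [0.5555, 0.3858, 0.2355]
eef_rot: [-90.0, 0.0, 49.0]
contact_force: [1.0, -0.3, -0.6]
gripper_width: 0.0873
```

Run:
```python
from h import *
from plant import *
go(.5555,.385,.235,49)
for n in ["wrist","scene","top"]:
    c=capture(n); np.savez(f"{n}1.npz",**c); cv2.imwrite(f"pics/{n}1.png",c["pixels"])
```

```text
t 1.77 tcp [0.5555 0.3858 0.2355] [-9.0e+01  2.0e-02  4.9e+01] SHIFT [-0.0006  0.0005 -0.0005] TURN 0.0 F [ 1.  -0.3 -0.6] w 0.0873
```

View pics/wrist1.png

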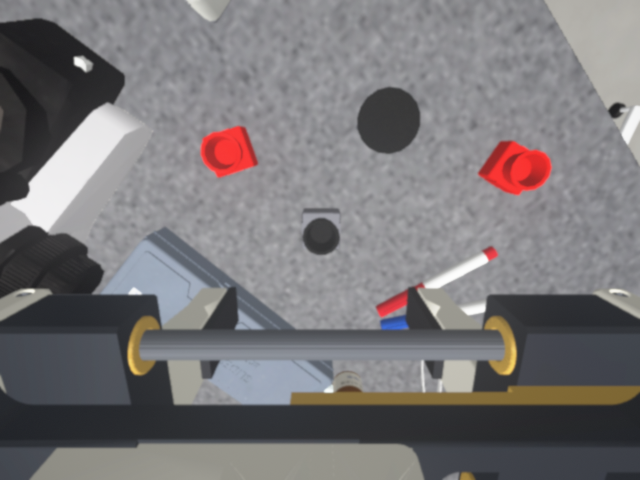

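View pics/scene1.png

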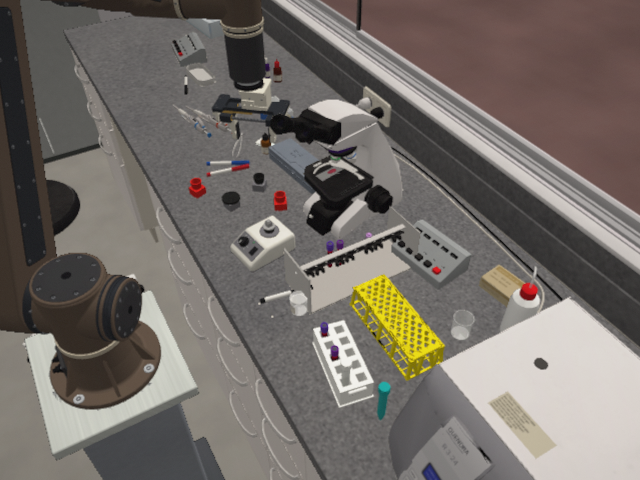

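View pics/top1.png

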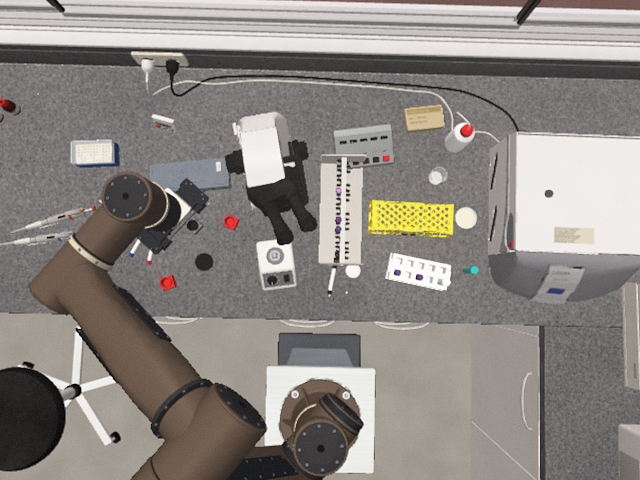

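```bash
python3 - <<'E'
from h import *
def cloud(c):
    Z=c["z_map"]; v,u=np.mgrid[0:480,0:640]
    d=np.linalg.inv(c["intrinsics"])@np.stack([u.ravel(),v.ravel(),np.ones(u.size)])*Z.ravel()
    Rm,_=cv2.Rodrigues(c["rvec"]); P=(Rm.T@(d-np.array(c["tvec"]).reshape(3,1))).T
    return P[Z.ravel()>0]
yaw=np.radians(49); ex=np.array([np.cos(yaw),np.sin(yaw)]); ez=np.array([-np.sin(yaw),np.cos(yaw)])
P=np.vstack([cloud(load("scene1.npz")),cloud(load("top1.npz"))])
d=P[:,:2]-[.5555,.3858]; h=P[:,2]-.2355
a=d@ex;b=d@ez
m=(np.hypot(a,b)<.2)&(h>-.07)
for lo in np.arange(-.07,.5,.015):
    k=m&(h>=lo)&(h<lo+.015)
    if k.sum()>3: print(lo.round(3),k.sum(),"x",np.percentile(a[k],[2,98]).round(3),"z",np.percentile(b[k],[2,98]).round(3),"rmax",np.percentile(np.hypot(a[k],b[k]),[50,97]).round(3))
E
python3 - <<'E'
from h import *
s=load("scene1.npz"); crop(s,190,0,310,170,4,"pics/s4.png")
s=load("wrist1.npz"); crop(s,260,180,380,280,6,"pics/w1.png")
E
```

```text
-0.07 68 x [-0.107  0.007] z [-0.188  0.06 ] rmax [0.124 0.199]
-0.055 71 x [-0.017  0.007] z [-0.058  0.06 ] rmax [0.053 0.06 ]
-0.04 74 x [-0.016  0.005] z [-0.058  0.062] rmax [0.052 0.062]
-0.025 62 x [-0.015  0.006] z [-0.053  0.065] rmax [0.052 0.065]
-0.01 30 x [-0.04   0.038] z [-0.086  0.084] rmax [0.057 0.094]
0.005 376 x [-0.043  0.027] z [-0.077  0.087] rmax [0.051 0.094]
0.02 553 x [-0.043  0.035] z [-0.092  0.09 ] rmax [0.064 0.097]
0.035 1634 x [-0.039  0.034] z [-0.094  0.095] rmax [0.077 0.098]
0.05 187 x [-0.03   0.018] z [-0.077  0.018] rmax [0.036 0.081]
0.065 168 x [-0.029  0.019] z [-0.049  0.017] rmax [0.032 0.054]
0.08 115 x [-0.041  0.024] z [-0.049  0.013] rmax [0.048 0.057]
0.095 475 x [-0.043  0.034] z [-0.049  0.026] rmax [0.045 0.059]
0.11 118 x [-0.04   0.006] z [-0.035  0.028] rmax [0.034 0.042]
0.125 219 x [-0.049  0.002] z [-0.045  0.037] rmax [0.046 0.05 ]
0.14 268 x [-0.05  -0.005] z [-0.044  0.037] rmax [0.046 0.05 ]
0.155 297 x [-0.049  0.002] z [-0.045  0.038] rmax [0.046 0.05 ]
0.17 270 x [-0.049 -0.001] z [-0.045  0.036] rmax [0.046 0.05 ]
0.1
[... 323 characters left out ...]
20 x [-0.053  0.015] z [-0.049  0.161] rmax [0.05  0.149]
0.275 620 x [-0.051 -0.005] z [-0.046  0.187] rmax [0.051 0.189]
0.29 692 x [-0.056 -0.007] z [-0.047  0.163] rmax [0.054 0.168]
0.305 888 x [-0.088 -0.01 ] z [-0.046  0.157] rmax [0.069 0.174]
0.32 795 x [-0.112  0.037] z [-0.042  0.154] rmax [0.08  0.186]
0.335 1020 x [-0.122  0.035] z [-0.04   0.186] rmax [0.101 0.191]
0.35 2416 x [-0.09   0.023] z [-0.019  0.195] rmax [0.127 0.194]
0.365 2450 x [-0.115  0.042] z [-0.043  0.186] rmax [0.039 0.189]
0.38 519 x [-0.139  0.016] z [-0.018  0.189] rmax [0.179 0.199]
0.395 297 x [-0.146 -0.075] z [0.133 0.182] rmax [0.19  0.199]
0.41 91 x [-0.133 -0.1  ] z [0.147 0.17 ] rmax [0.197 0.2  ]
```

View pics/s4.png

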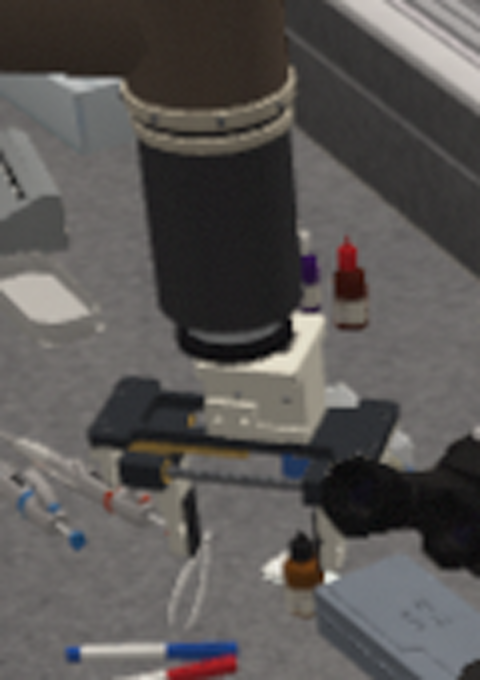

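View pics/w1.png

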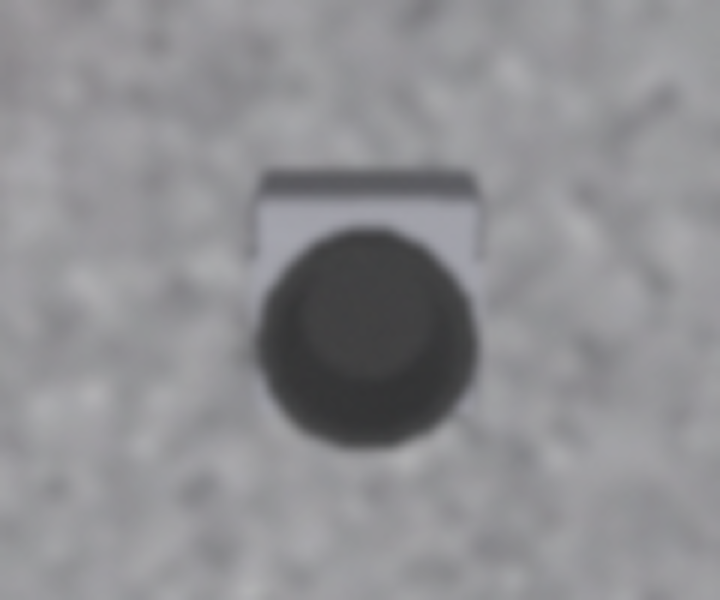

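Run:
```python
from h import *
def cloud(c):
    Z=c["z_map"]; v,u=np.mgrid[0:480,0:640]
    d=np.linalg.inv(c["intrinsics"])@np.stack([u.ravel(),v.ravel(),np.ones(u.size)])*Z.ravel()
    Rm,_=cv2.Rodrigues(c["rvec"]); P=(Rm.T@(d-np.array(c["tvec"]).reshape(3,1))).T
    return P[Z.ravel()>0]
A=np.array([.4715,.139])
for n in ["top0","scene0","top1","scene1"]:
    P=cloud(load(n+".npz")); r=np.hypot(*(P[:,:2]-A).T)
    for lo,hi in [(.12,.3),(.3,.36),(.36,.38),(.38,.4),(.4,.45)]:
        k=(P[:,2]>lo)&(P[:,2]<hi)&(r<.15); 
        if k.sum()>5:
            i=np.argsort(r[k])[:6]; print(n,lo,k.sum(),r[k][i].round(3),P[k][i[2]].round(3))
# cylinder fit of wrist
P=np.vstack([cloud(load(n+".npz")) for n in ["scene1"]])
k=(np.hypot(*(P[:,:2]-[.5555,.3858]).T)<.1)&(P[:,2]>.37)&(P[:,2]<.46); Q=P[k]
from scipy.optimize import least_squares
f=least_squares(lambda p:np.hypot(Q[:,0]-p[0],Q[:,1]-p[1])-p[2],[.555,.385,.045],loss="soft_l1",f_scale=.002); print(f.x,len(Q))
```

```text
top0 0.12 21 [0.129 0.131 0.131 0.131 0.132 0.132] [0.601 0.116 0.151]
top0 0.3 670 [0.081 0.081 0.081 0.083 0.083 0.083] [0.553 0.14  0.332]
top0 0.36 497 [0.043 0.048 0.051 0.053 0.055 0.055] [0.502 0.098 0.379]
top0 0.38 512 [0.031 0.032 0.032 0.033 0.034 0.034] [0.489 0.112 0.396]
top0 0.4 276 [0.033 0.033 0.035 0.035 0.035 0.036] [0.493 0.112 0.405]
scene0 0.12 404 [0.125 0.125 0.126 0.126 0.126 0.126] [0.597 0.142 0.152]
scene0 0.3 313 [0.067 0.069 0.071 0.073 0.075 0.102] [0.538 0.114 0.35 ]
scene0 0.36 271 [0.04  0.044 0.044 0.05  0.051 0.052] [0.484 0.096 0.378]
scene0 0.38 530 [0.03  0.031 0.033 0.033 0.034 0.034] [0.484 0.109 0.396]
scene0 0.4 220 [0.034 0.035 0.036 0.036 0.036 0.037] [0.49  0.108 0.407]
top1 0.12 20 [0.13  0.131 0.131 0.132 0.133 0.133] [0.601 0.116 0.15 ]
top1 0.3 679 [0.081 0.081 0.082 0.082 0.083 0.084] [0.554 0.141 0.346]
top1 0.36 490 [0.043 0.048 0.05  0.051 0.053 0.055] [0.5   0.098 0.378]
top1 0.38 507 [0.031 0.032 0.032 0.033 0.033 0.034] [0.489 0.112 0.399]
top1 0.4 288 [0.033 0.034 0.035 0.035 0.035 0.036] [0.493 0.112 0.403]
scene1 0.12 402 [0.125 0.125 0.125 0.125 0.126 0.126] [0.597 0.14  0.16 ]
scene1 0.3 310 [0.067 0.069 0.072 0.073 0.074 0.104] [0.541 0.12  0.346]
scene1 0.36 267 [0.041 0.042 0.045 0.045 0.046 0.046] [0.501 0.105 0.38 ]
scene1 0.38 538 [0.031 0.032 0.033 0.035 0.035 0.035] [0.484 0.108 0.391]
scene1 0.4 218 [0.033 0.035 0.035 0.035 0.035 0.036] [0.491 0.11  0.408]
[0.55367197 0.38588151 0.04553282] 1314
```

```bash
cat >> h.py <<'E'
def cloud(c):
    Z=c["z_map"]; v,u=np.mgrid[0:480,0:640]
    d=np.linalg.inv(c["intrinsics"])@np.stack([u.ravel(),v.ravel(),np.ones(u.size)])*Z.ravel()
    Rm,_=cv2.Rodrigues(c["rvec"]); P=(Rm.T@(d-np.array(c["tvec"]).reshape(3,1))).T
    return P[Z.ravel()>0]
E
python3 - <<'E'
from h import *
P=np.vstack([cloud(load(n+".npz")) for n in ["top0","scene0"]])
A=np.array([.4715,.139])
# grasp footprint
u=lambda a:np.array([np.cos(np.radians(a)),np.sin(np.radians(a))])
for yaw in (49,139,-41):
    C=np.array([.5555,.385])+.015*u(yaw); d=P[:,:2]-C; a=d@u(yaw); b=d@u(yaw+90)
    k=(abs(a)<.05)&(abs(b)<.11)&(np.hypot(a+.015,b)>.03)
    i=np.argsort(-P[k][:,2])[:3]; print(yaw,P[k][i].round(3).tolist())
E=P[(P[:,2]>.33)&(np.hypot(*(P[:,:2]-A).T)<.12)]
for ang in (98.7,110,120):
  for dl in (0,.012,.015,.018,.02,.024):
    C=A+dl*u(ang); r=np.hypot(*(E[:,:2]-C).T)
    print(ang,dl,[np.sort(r[(E[:,2]>lo)&(E[:,2]<hi)])[2].round(4) for lo,hi in [(.33,.37),(.37,.385),(.385,.4),(.4,.41),(.41,.45)]])
E
```

```text
49 [[0.666, 0.359, 0.052], [0.66, 0.377, 0.049], [0.665, 0.359, 0.049]]
139 [[0.461, 0.326, 0.045], [0.449, 0.337, 0.044], [0.472, 0.353, 0.044]]
-41 [[0.667, 0.42, 0.052], [0.659, 0.411, 0.052], [0.662, 0.414, 0.05]]
98.7 0 [np.float64(0.0688), np.float64(0.0405), np.float64(0.0308), np.float64(0.0335), np.float64(0.0422)]
98.7 0.012 [np.float64(0.0753), np.float64(0.0512), np.float64(0.0422), np.float64(0.0445), np.float64(0.0523)]
98.7 0.015 [np.float64(0.0772), np.float64(0.054), np.float64(0.0452), np.float64(0.0474), np.float64(0.055)]
98.7 0.018 [np.float64(0.0791), np.float64(0.0567), np.float64(0.0481), np.float64(0.0504), np.float64(0.0577)]
98.7 0.02 [np.float64(0.0804), np.float64(0.0583), np.float64(0.05), np.float64(0.0523), np.float64(0.0595)]
98.7 0.024 [np.float64(0.0831), np.float64(0.0614), np.float64(0.054), np.float64(0.0562), np.float64(0.0633)]
110 0 [np.float64(0.0688), np.float64(0.0405), np.float64(0.0308), np.float64(0.0335), np.float64(0.0422)]
110 0.012 [np.float64(0.0771), np.float64(0.0522), np.float64(0.0427), np.float64(0.0451), np.float64(0.0533)]
11
[... 398 characters left out ...]
np.float64(0.0569), np.float64(0.0647)]
120 0 [np.float64(0.0688), np.float64(0.0405), np.float64(0.0308), np.float64(0.0335), np.float64(0.0422)]
120 0.012 [np.float64(0.0784), np.float64(0.0524), np.float64(0.0428), np.float64(0.0454), np.float64(0.0539)]
120 0.015 [np.float64(0.0809), np.float64(0.0554), np.float64(0.0458), np.float64(0.0484), np.float64(0.0568)]
120 0.018 [np.float64(0.0834), np.float64(0.0583), np.float64(0.0488), np.float64(0.0514), np.float64(0.0598)]
120 0.02 [np.float64(0.0851), np.float64(0.0603), np.float64(0.0508), np.float64(0.0534), np.float64(0.0617)]
120 0.024 [np.float64(0.0886), np.float64(0.0642), np.float64(0.0548), np.float64(0.0574), np.float64(0.0657)]
```

Run:
```python
from h import *
c=load("wrist1.npz"); T=np.eye(4); T[:3,:3]=R.from_euler("xyz",[-90,.02,49],degrees=True).as_matrix(); T[:3,3]=[.5555,.3858,.2355]
W=lambda x,y:(260+x/6-.4,180+y/6-.4)
print("rim",atz(c,*W(368,337),.046,T),"floor",atz(c,*W(368,315),.028,T))
a=atz(c,*W(258,197),.024,T);b=atz(c,*W(480,197),.024,T);print("back top edge",a,b,np.linalg.norm(a-b))
m=(a+b)/2; ex=T[:3,0]; print("hub centre", m+.018*ex)
a=atz(c,*W(262,172),.024,T)
cen=(m+.018*ex)
t=cen+.017*ex
go(t[0],t[1],.14,49)
go(t[0],t[1],.069,49)
```

```text
rim [0.55329268 0.3826109  0.046     ] floor [0.55418331 0.38360556 0.028     ]
back top edge [0.55532222 0.35920729 0.024     ] [0.52962318 0.38157983 0.024     ] 0.034073029440889996
hub centre [0.55428176 0.38397833 0.02399372]
t 1.93 tcp [0.5555 0.3859 0.2356] [-90.     0.    48.95] SHIFT [ 0.0148  0.0956 -0.0003] TURN -0.05 F [ 0.1 -0.2 -0.4] w 0.0878
t 1.93 tcp [0.5555 0.3859 0.2356] [-90.     0.    48.95] SHIFT [ 0.0148  0.1666 -0.0003] TURN -0.05 F [ 0.1 -0.2 -0.4] w 0.0878
```

>>> apply_moves --rows '[[[0.015, 0.05, 0], 0], [[0.015, 0.1, 0], 0], [[0.015, 0.13, 0], 0], [[0.015, 0.15, 0], 0], [[0.015, 0.166, 0], 0], [[0.015, 0.166, 0], 0], [[0.015, 0.166, 0], 0]]' --gripper 0.7

```text
time_s: 2.8
tcp_pos: [0.566, 0.3977, 0.0709]
eef_rot: [-90.0, -0.1, 48.9]
contact_force: [0.2, -0.4, 0.7]
gripper_width: 0.0612
```

Run:
```python
from h import *
from plant import *
go(.5545,.384,.069,49)
c=capture("wrist"); np.savez("wrist2.npz",**c); cv2.imwrite("pics/wrist2.png",c["pixels"])
```

```text
t 2.8 tcp [0.566  0.3977 0.0709] [-90.01  -0.1   48.9 ] SHIFT [-0.0178  0.0019 -0.0003] TURN -0.1 F [ 0.2 -0.4  0.7] w 0.0612
```

View pics/wrist2.png

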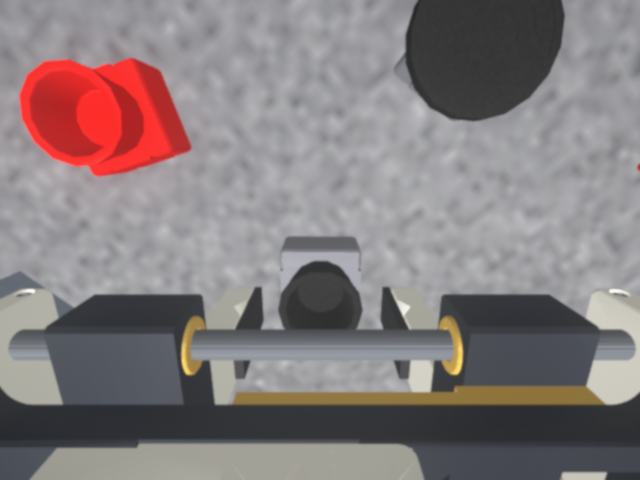

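Run:
```python
from h import *
c=load("wrist2.npz"); crop(c,250,210,390,340,5,"pics/w2.png")
M=np.array(c["mount"])
h=.0709
for n,(u,v),z in [("back top",(320,251.5),.024),("bottom back",(320,237),.0),("rim",(320,300),.046)]:
    d=M[:3,:3]@np.linalg.inv(c["intrinsics"])@np.array([u,v,1]); o=M[:3,3]; p=o+d*((h-z)-o[1])/d[1]; print(n,p)
```

```text
back top [-0.03507374  0.0469     -0.00065921]
bottom back [-0.0351058   0.0709     -0.00074719]
rim [-0.02240475  0.0249     -0.0006031 ]
```

View pics/w2.png

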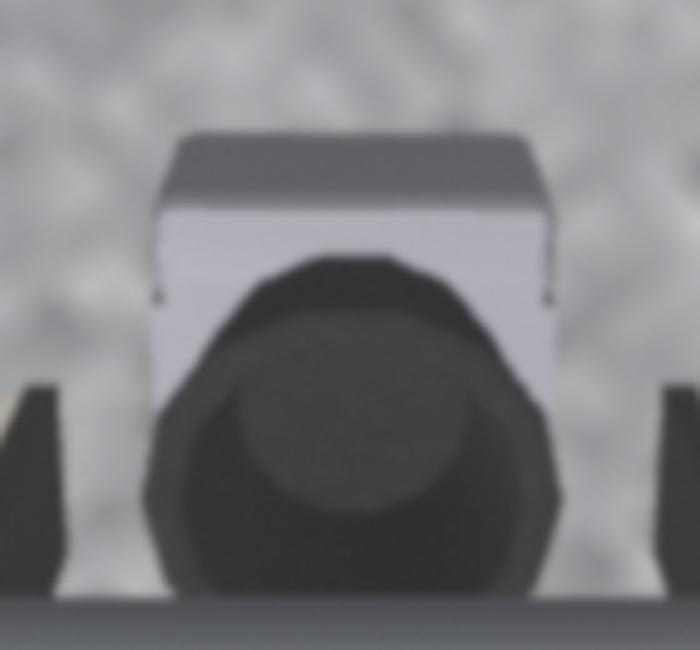

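>>> apply_moves --rows '[[[0, 0, 0], 0], [[0, 0, 0], 0], [[0, 0, 0], 0], [[0, 0, 0], 0], [[0, 0, 0], 0]]' --gripper 0 --grip_force 40

```text
time_s: 3.48
tcp_pos: [0.5655, 0.3972, 0.07]
eef_rot: [-90.0, -0.0, 48.9]
contact_force: [0.2, 0.1, 2.9]
gripper_width: 0.0356
```

Run:
```python
from h import *
go(.5545,.384,.27,98.7)
A=np.array([.4715,.139]);u=np.array([np.cos(np.radians(98.7)),np.sin(np.radians(98.7))])
C=A+u*.1; print(C); go(C[0],C[1],.27,98.7)
```

```text
t 3.48 tcp [0.5655 0.3972 0.07  ] [-9.000e+01 -2.000e-02  4.889e+01] SHIFT [-0.0171 -0.2001 -0.0004] TURN -49.81 F [0.2 0.1 2.9] w 0.0356
[0.45637392 0.23784939]
t 3.48 tcp [0.5655 0.3972 0.07  ] [-9.000e+01 -2.000e-02  4.889e+01] SHIFT [-0.1918 -0.2001 -0.0226] TURN -49.81 F [0.2 0.1 2.9] w 0.0356
```

>>> apply_moves --rows '[[[0, -0.03, 0], 0], [[0, -0.08, 0], 0], [[0, -0.12, 0], 0], [[-0.05, -0.12, -0.006], -10], [[-0.1, -0.12, -0.012], -20], [[-0.14, -0.12, -0.017], -30], [[-0.17, -0.12, -0.02], -40], [[-0.192, -0.12, -0.023], -50], [[-0.192, -0.12, -0.023], -50], [[-0.192, -0.12, -0.023], -50], [[-0.192, -0.12, -0.023], -50]]'

```text
time_s: 4.85
tcp_pos: [0.4569, 0.2379, 0.1895]
eef_rot: [-90.0, 0.0, 98.8]
contact_force: [-0.5, 0.5, -0.7]
gripper_width: 0.0354
```

Run:
```python
from h import *
from plant import *
go(.456,.238,.19,98.7)
s=get_state()
c=capture("wrist"); np.savez("wrist3.npz",**c,pos=s["tcp_pos"],rot=s["eef_rot"]); cv2.imwrite("pics/wrist3.png",c["pixels"])
```

```text
t 4.85 tcp [0.4569 0.2379 0.1895] [-90.     0.    98.82] SHIFT [ 0.0002 -0.0005  0.0008] TURN 0.12 F [-0.5  0.5 -0.7] w 0.0354
```

View pics/wrist3.png

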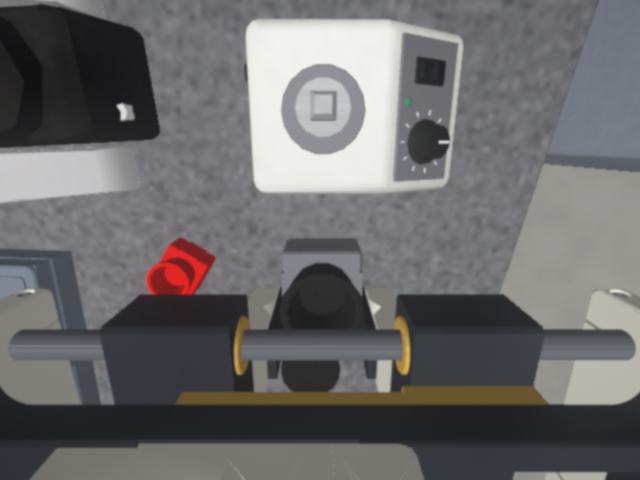

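Run:
```python
from h import *
c=load("wrist3.npz"); crop(c,270,55,380,165,6,"pics/w3.png"); crop(c,270,230,380,320,6,"pics/w3b.png")
```

```text
(no output)
```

View pics/w3.png

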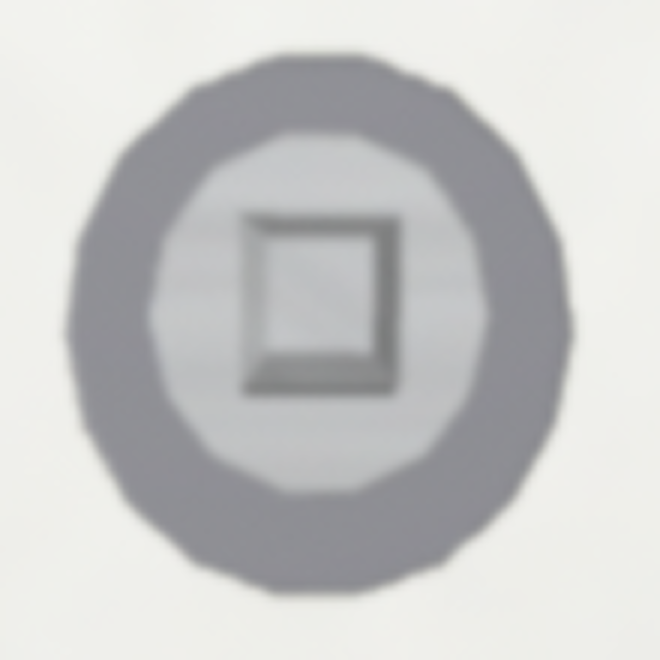

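View pics/w3b.png

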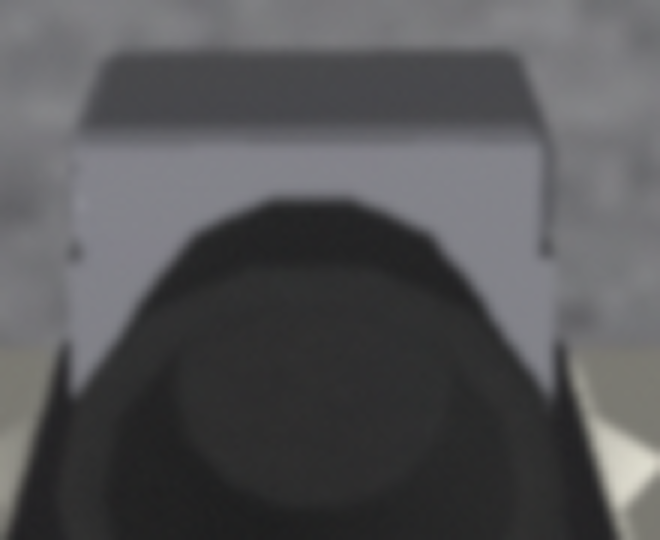

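Run:
```python
from h import *
c=load("wrist3.npz"); M=np.array(c["mount"]); h=.1895; K=np.linalg.inv(c["intrinsics"])
def tool(u,v,z):
    d=M[:3,:3]@K@np.array([u,v,1]); o=M[:3,3]; return o+d*((h-z)-o[1])/d[1]
W=lambda x,y:(270+x/6-.42,55+y/6-.42); V=lambda x,y:(270+x/6-.42,230+y/6-.42)
print("top",tool(*W(323,296),.097)); print("14sq",tool(*W(321.5,305),.092)); print("seat",tool(*W(320,313),.08));print("collar",tool(*W(320,323),.064))
print("topedges",[tool(*W(x,296),.097)[2] for x in(268,378)],[tool(*W(323,y),.097)[0] for y in (237,354)])
zu=h-.070
print("hub top back",[tool(*V(x,138),zu+.024) for x in (75,550)],"under back",[tool(*V(x,52),zu) for x in (112,517)])
```

```text
top [-0.09947494  0.0925      0.00171881]
14sq [-0.09927088  0.0975      0.00162156]
seat [-0.099798    0.1095      0.00155468]
collar [-0.10043335  0.1255      0.0016412 ]
topedges [np.float64(-0.0029791982651056685), np.float64(0.0064172170491229395)] [np.float64(-0.10410220266408675), np.float64(-0.09485403527941383)]
hub top back [array([-0.03450958,  0.046     , -0.01657967]), array([-0.03447151,  0.046     ,  0.01799236])] under back [array([-0.03431316,  0.07      , -0.01613241]), array([-0.03427833,  0.07      ,  0.01797028])]
```

>>> apply_moves --rows '[[[-0.03, 0, 0], 0], [[-0.06, 0, 0.0008], 0], [[-0.073, 0, 0.0008], 0], [[-0.078, 0, 0.0008], 0], [[-0.08, 0, 0.0008], 0], [[-0.08, 0, 0.0008], 0]]'

```text
time_s: 5.65
tcp_pos: [0.4682, 0.1586, 0.1896]
eef_rot: [-90.0, -0.0, 98.9]
contact_force: [-0.5, 0.1, -0.8]
gripper_width: 0.0355
```

>>> apply_moves --rows '[[[-0.0015, 0, 0], 0], [[-0.003, 0, 0], 0], [[-0.003, 0, 0], 0], [[-0.003, 0, 0], 0]]'

```text
time_s: 6.15
tcp_pos: [0.4685, 0.1552, 0.1897]
eef_rot: [-90.0, -0.0, 98.9]
contact_force: [-0.2, -0.4, 0.8]
gripper_width: 0.0355
```

Run:
```python
from h import *
from plant import *
go(.4569,.2379,.19,98.8)
s=get_state(); print(s["moment"],s["joint_torque"])
c=capture("wrist"); np.savez("wrist4.npz",**c,pos=s["tcp_pos"],rot=s["eef_rot"]); cv2.imwrite("pics/wrist4.png",c["pixels"])
c=capture("scene"); crop(c,180,60,340,200,5,"pics/s5.png")
```

```text
t 6.15 tcp [0.4685 0.1552 0.1897] [-90.    -0.    98.89] SHIFT [ 0.0835 -0.0003 -0.0013] TURN 0.09 F [-0.2 -0.4  0.8] w 0.0355
[ 0.07319815 -0.04866155  0.02579546] [-7.48762395e-04 -3.73677635e+01  2.44605070e+01  5.89186415e+00
 -1.76109915e-02  1.17453852e-03]
```

View pics/wrist4.png

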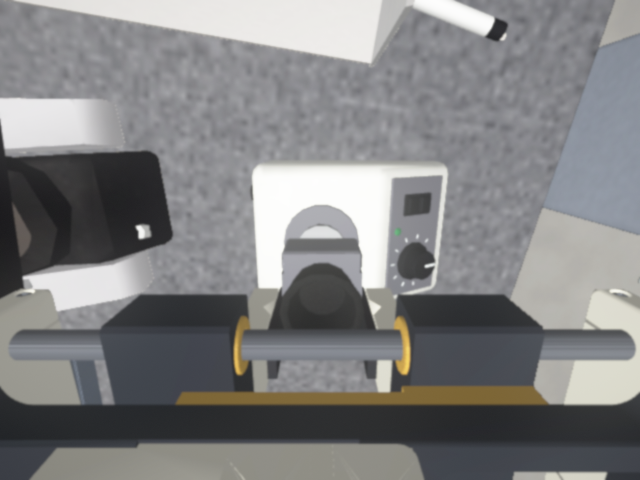

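View pics/s5.png

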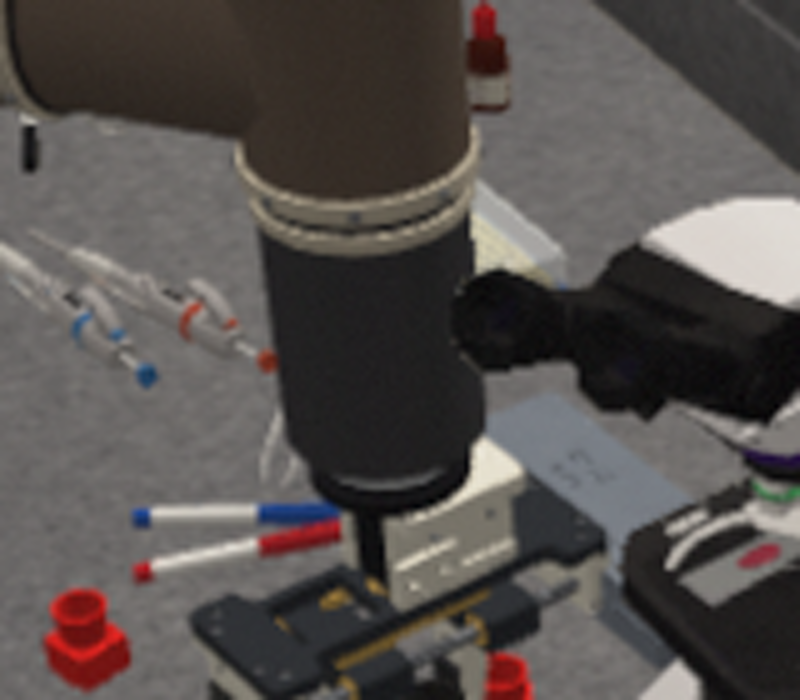

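>>> apply_moves --rows '[[[0, 0.008, 0], 0], [[0, 0.016, 0], 0], [[0, 0.022, 0], 0], [[0, 0.026, 0], 0], [[0, 0.029, 0], 0], [[0, 0.029, 0], 0]]'

```text
time_s: 7.0
tcp_pos: [0.4687, 0.1555, 0.1606]
eef_rot: [-90.0, -0.0, 98.9]
contact_force: [-0.3, 2.6, -1.4]
gripper_width: 0.0355
```

>>> apply_moves --rows '[[[0, 0.003, 0], 0], [[0, 0.006, 0], 0], [[0, 0.008, 0], 0], [[0, 0.0085, 0], 0], [[0, 0.0085, 0], 0]]'

```text
time_s: 7.62
tcp_pos: [0.4688, 0.1555, 0.1524]
eef_rot: [-90.0, -0.0, 98.9]
contact_force: [-0.4, 4.1, 1.0]
gripper_width: 0.0353
```

Run:
```python
from h import *
from plant import *
go(.4685,.1552,.15,98.8)
s=get_state(); print(s["moment"])
```

```text
t 7.62 tcp [0.4688 0.1555 0.1524] [-9.004e+01 -3.000e-02  9.889e+01] SHIFT [-0.0003  0.0024  0.0003] TURN 0.09 F [-0.4  4.1  1. ] w 0.0353
[ 1.79381647  0.16366009 -0.01555332]
```

>>> apply_moves --rows '[[[0.0008, 0, 0], 0], [[0.0008, 0, 0], 0], [[0.0008, 0.001, 0], 0], [[0.0008, 0.0015, 0], 0], [[0.0008, 0.0015, 0], 0]]'

```text
time_s: 8.25
tcp_pos: [0.4682, 0.1557, 0.1504]
eef_rot: [-90.0, 0.0, 98.9]
contact_force: [0.2, 0.2, -0.4]
gripper_width: 0.0357
```

Run:
```python
from h import *
from plant import *
go(.4685,.1552,.15,98.8)
s=get_state(); print(s["moment"])
c=capture("scene"); crop(c,200,150,320,260,6,"pics/s6.png")
```

```text
t 8.25 tcp [0.4682 0.1557 0.1504] [-8.996e+01  3.000e-02  9.888e+01] SHIFT [-0.0005  0.0004 -0.0002] TURN 0.08 F [ 0.2  0.2 -0.4] w 0.0357
[ 0.0517468  -0.00845185 -0.01176496]
```

View pics/s6.png

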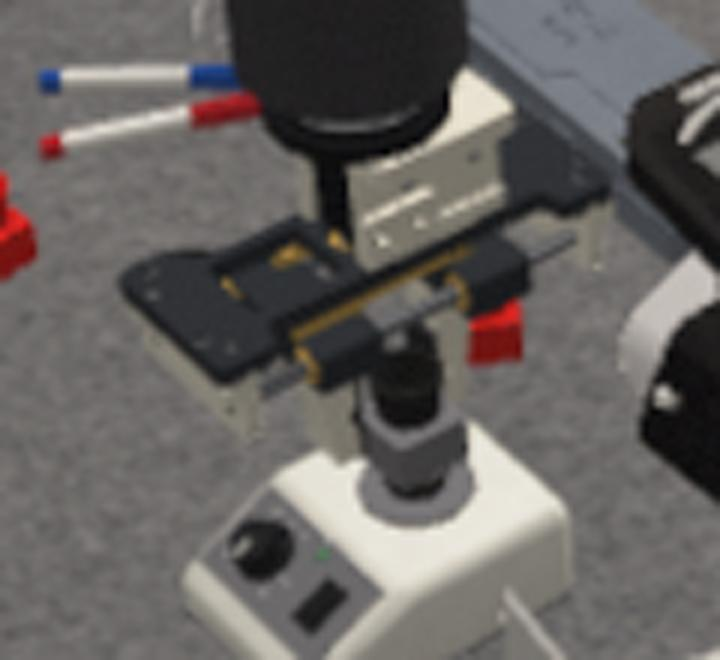

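>>> apply_moves --rows '[[[0, 0.0005, 0], 0], [[0, 0.001, 0], 0], [[0, 0.001, 0], 0]]'

```text
time_s: 8.68
tcp_pos: [0.4683, 0.1559, 0.1497]
eef_rot: [-90.0, 0.0, 98.9]
contact_force: [-1.0, -0.8, 1.6]
gripper_width: 0.0355
```

>>> apply_moves --rows '[[[0, 0, 0], 0], [[0, 0, 0], 0], [[0, 0, 0], 0], [[0, 0, 0], 0]]' --gripper 0.65

```text
time_s: 9.18
tcp_pos: [0.4684, 0.156, 0.1496]
eef_rot: [-90.0, 0.0, 98.9]
contact_force: [0.5, 0.3, 0.2]
gripper_width: 0.0563
```

Run:
```python
from h import *
from plant import *
go(.4685,.1552,.15,98.8)
s=get_state(); print(s["moment"])
c=capture("wrist"); np.savez("wrist5.npz",**c); cv2.imwrite("pics/wrist5.png",c["pixels"])
c=capture("scene"); crop(c,200,150,320,260,6,"pics/s6.png")
```

```text
t 9.18 tcp [0.4684 0.156  0.1496] [-90.     0.    98.88] SHIFT [-0.0008 -0.0004  0.0001] TURN 0.08 F [0.5 0.3 0.2] w 0.0563
[ 0.08579137 -0.05090019  0.00737766]
```

View pics/s6.png

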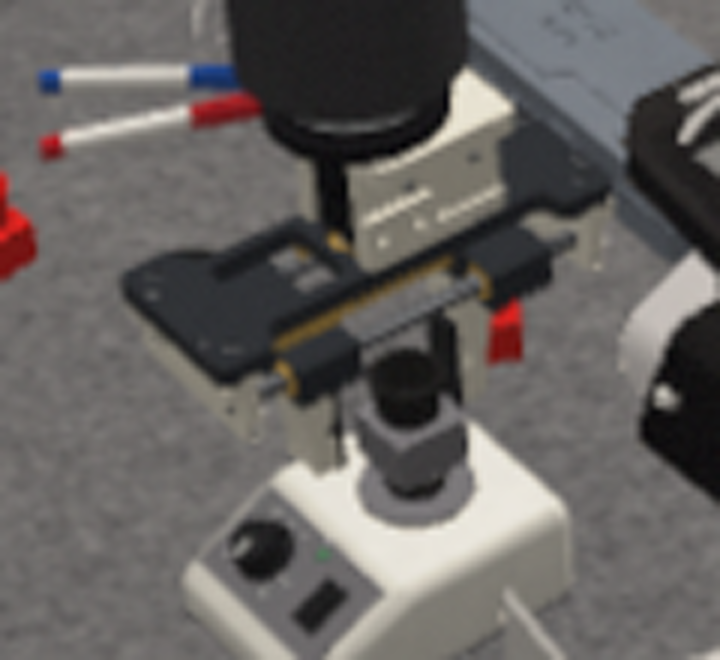

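View pics/wrist5.png

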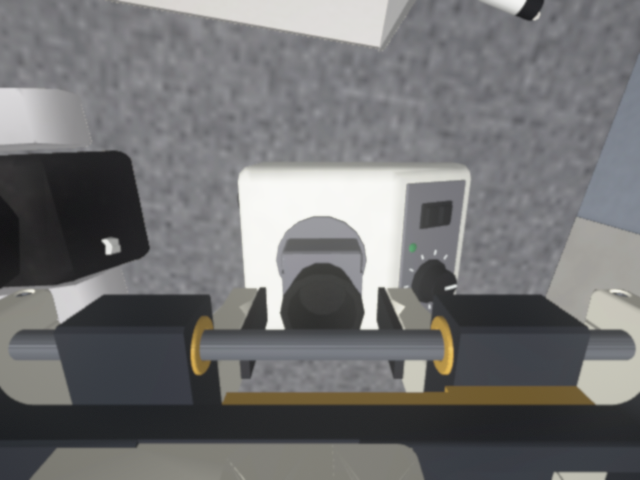

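>>> apply_moves --rows '[[[0, -0.03, 0], 0], [[0, -0.08, 0], 0], [[0, -0.115, 0], 0], [[0, -0.115, 0], 0], [[0, -0.115, 0], 0]]'

```text
time_s: 9.9
tcp_pos: [0.468, 0.1558, 0.2641]
eef_rot: [-90.0, -0.0, 98.9]
contact_force: [0.7, 0.5, -0.5]
gripper_width: 0.057
```

Run:
```python
from h import *
from plant import *
go(.4685,.1552,.265,98.8)
s=get_state(); print(s["moment"])
c=capture("wrist"); np.savez("wrist6.npz",**c); cv2.imwrite("pics/wrist6.png",c["pixels"])
c=capture("scene"); np.savez("scene6.npz",**c); crop(c,200,150,320,260,6,"pics/s7.png")
P=cloud(c); k=(np.hypot(P[:,0]-.4715,P[:,1]-.139)<.03)&(P[:,2]>.07)&(P[:,2]<.15); Q=P[k]; print(np.percentile(Q[:,2],[50,90,97,100]))
r=Q[Q[:,2]>.12]; print(r.mean(0),r.min(0),r.max(0))
```

```text
t 9.9 tcp [0.468  0.1558 0.2641] [-8.996e+01 -1.000e-02  9.887e+01] SHIFT [-0.0007 -0.0009 -0.0004] TURN 0.07 F [ 0.7  0.5 -0.5] w 0.057
[ 0.03301673 -0.03138542 -0.0753998 ]
[0.10467318 0.12501688 0.12713268 0.13175738]
[0.46941273 0.13878119 0.12448269] [0.45258926 0.12240034 0.12017131] [0.4847208  0.15557274 0.13175738]
```

View pics/s7.png

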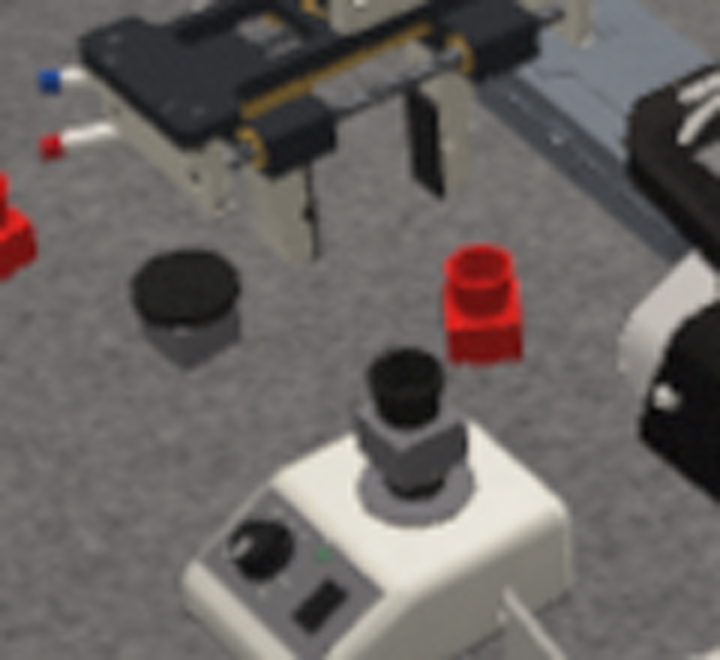

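View pics/wrist6.png

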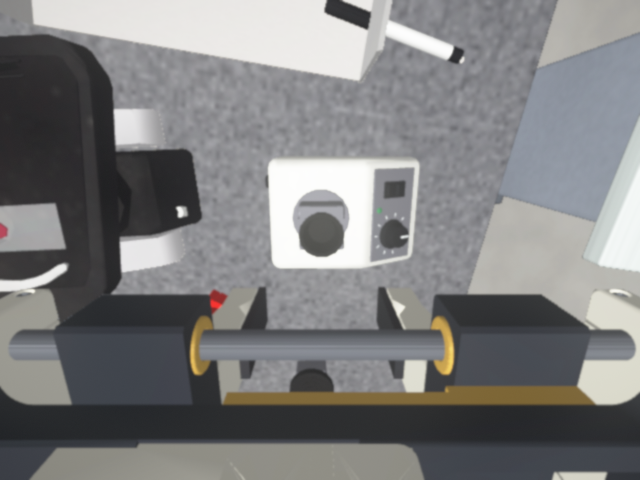

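>>> apply_moves --rows '[[[-0.0015, 0, 0], 0], [[-0.003, 0, 0], 0], [[-0.003, 0, 0], 0]]'

```text
time_s: 10.38
tcp_pos: [0.4689, 0.1529, 0.2644]
eef_rot: [-90.0, 0.0, 98.9]
contact_force: [0.5, -0.1, 0.3]
gripper_width: 0.0568
```

>>> apply_moves --rows '[[[-0.001, 0, 0], 0], [[-0.002, 0, 0], 0], [[-0.002, 0, 0], 0]]'

```text
time_s: 10.75
tcp_pos: [0.4692, 0.151, 0.2647]
eef_rot: [-90.0, -0.0, 98.9]
contact_force: [-0.3, 0.1, 0.2]
gripper_width: 0.0568
```

>>> apply_moves --rows '[[[-0.001, 0, 0], 0], [[-0.002, 0, 0], 0], [[-0.002, 0, 0], 0]]'

```text
time_s: 11.12
tcp_pos: [0.4695, 0.149, 0.2647]
eef_rot: [-90.0, 0.0, 98.9]
contact_force: [-0.1, 1.0, 0.3]
gripper_width: 0.0567
```

Run:
```python
from h import *
from plant import *
go(.4685,.1552,.265,98.8)
s=get_state(); print(s["moment"])
c=load("wrist6.npz"); crop(c,260,170,380,270,6,"pics/w6.png")
```

```text
t 11.12 tcp [0.4695 0.149  0.2647] [-90.     0.    98.88] SHIFT [ 0.0063 -0.0003  0.    ] TURN 0.08 F [-0.1  1.   0.3] w 0.0567
[ 0.04029033 -0.04763877 -0.04617413]
```

View pics/w6.png

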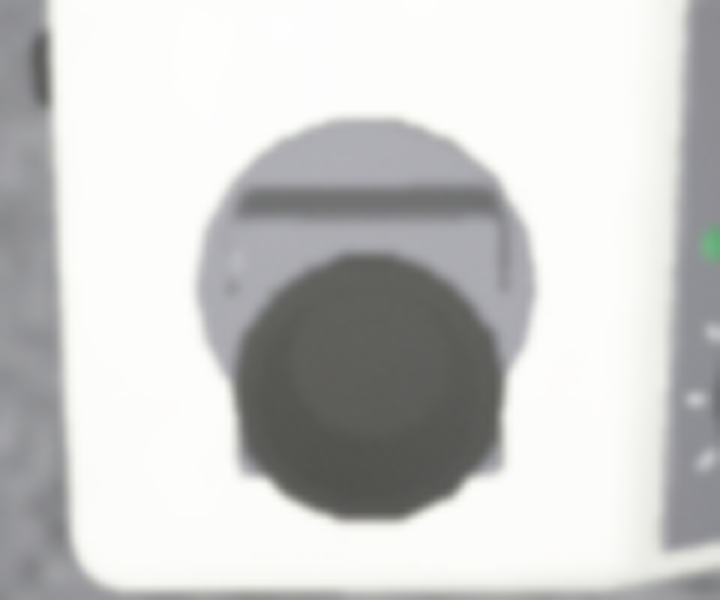

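>>> apply_moves --rows '[[[-0.001, 0, 0], 0], [[-0.002, 0, 0], 0], [[-0.002, 0, 0], 0]]'

```text
time_s: 11.5
tcp_pos: [0.4698, 0.1471, 0.2647]
eef_rot: [-90.0, -0.0, 98.9]
contact_force: [0.1, -0.6, 0.4]
gripper_width: 0.0571
```

>>> apply_moves --rows '[[[-0.001, 0, 0], 0], [[-0.002, 0, 0], 0], [[-0.002, 0, 0], 0]]'

```text
time_s: 11.88
tcp_pos: [0.4701, 0.1451, 0.2647]
eef_rot: [-90.0, -0.0, 98.9]
contact_force: [-0.8, 0.6, -0.5]
gripper_width: 0.0564
```

>>> apply_moves --rows '[[[-0.001, 0, 0], 0], [[-0.002, 0, 0], 0], [[-0.002, 0, 0], 0]]'

```text
time_s: 12.25
tcp_pos: [0.4704, 0.1431, 0.2646]
eef_rot: [-90.0, -0.0, 98.9]
contact_force: [-0.4, 0.5, -0.0]
gripper_width: 0.0568
```

Run:
```python
from h import *
from plant import *
go(.4715,.139,.265,98.8)
c=load("wrist6.npz")
T=np.eye(4); T[:3,:3]=R.from_euler("xyz",[-90,0,98.87],degrees=True).as_matrix(); T[:3,3]=[.468,.1558,.2641]
W=lambda x,y:(260+x/6-.42,170+y/6-.42)
print("rim",atz(c,*W(370,386),.126,T),"floor",atz(c,*W(370,358),.108,T),"collar",atz(c,*W(366,285),.064,T))
m=(atz(c,*W(235,217),.104,T)+atz(c,*W(508,217),.104,T))/2; print("hub",m+.018*T[:3,0])
c=capture("scene"); crop(c,190,40,330,170,5,"pics/s8.png")
c=capture("top"); crop(c,200,150,340,290,5,"pics/t8.png")
```

```text
t 12.25 tcp [0.4704 0.1431 0.2646] [-90.    -0.    98.88] SHIFT [-0.0042 -0.0004 -0.0005] TURN 0.08 F [-0.4  0.5 -0. ] w 0.0568
rim [0.47029102 0.13741664 0.126     ] floor [0.47011359 0.13847962 0.108     ] collar [0.47069258 0.13842283 0.064     ]
hub [0.46981622 0.13902281 0.104     ]
```

View pics/s8.png

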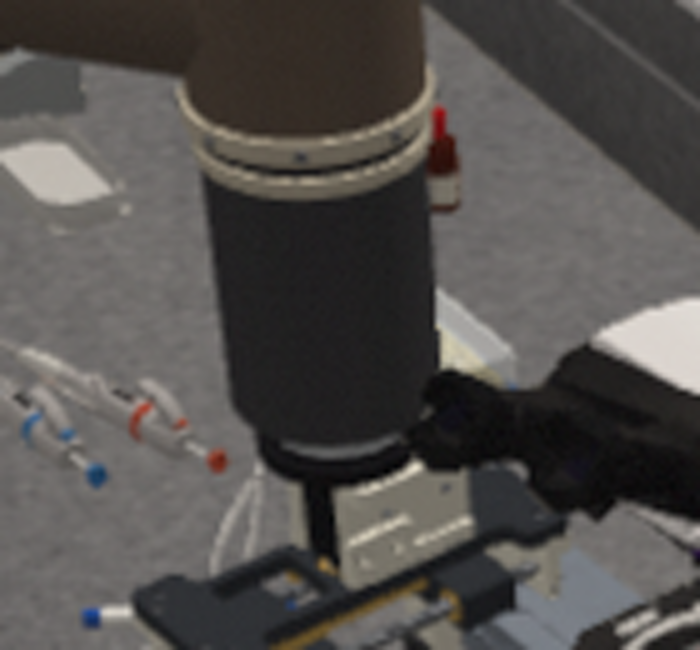

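View pics/t8.png

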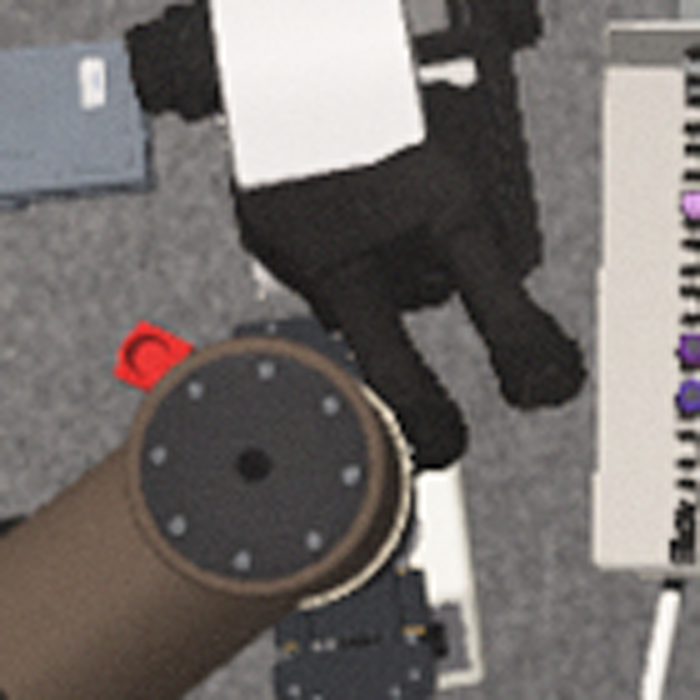

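Run:
```python
from h import *
from plant import *
s=get_state(); print(s["joint_torque"].round(3),s["joints"].round(2))
```

```text
[-2.1000e-02 -3.3618e+01  2.7364e+01  6.5400e+00 -1.1000e-02  2.0000e-03] [ 39.88   4.34 -24.21  -0.   -61.45 -31.  ]
```

>>> apply_moves --rows '[[[-0.002, 0, 0], 0], [[-0.004, 0, 0], 0], [[-0.004, 0, 0], 0]]'

```text
time_s: 12.72
tcp_pos: [0.471, 0.139, 0.2647]
eef_rot: [-90.0, 0.0, 98.9]
contact_force: [0.6, -0.1, 0.0]
gripper_width: 0.0573
```

Run:
```python
from h import *
from plant import *
s=get_state(); print(s["joint_torque"].round(3),s["joints"].round(2))
t=np.array([.411,-.335]); go(t[0],t[1],.30,98.8)
```

```text
[-4.4000e-02 -3.3541e+01  2.7352e+01  6.5410e+00 -1.5000e-02  3.3000e-02] [ 39.43   4.28 -24.27  -0.   -61.44 -30.56]
t 12.72 tcp [0.471  0.139  0.2647] [-90.     0.    98.87] SHIFT [-0.4591 -0.0353  0.1324] TURN 0.07 F [ 0.6 -0.1  0. ] w 0.0573
```

Run:
```python
from h import *
P=cloud(load("top0.npz"))
for y in np.arange(-.46,.1,.04):
    k=(P[:,0]>.36)&(P[:,0]<.52)&(P[:,1]>y)&(P[:,1]<y+.04)&(P[:,2]<.5); Q=P[k]; i=np.argsort(-Q[:,2])[3]; print(y.round(2),Q[i].round(3))
```

```text
-0.46 [ 0.443 -0.425  0.122]
-0.42 [ 0.443 -0.405  0.125]
-0.38 [ 0.408 -0.346  0.13 ]
-0.34 [ 0.402 -0.332  0.132]
-0.3 [ 0.42  -0.276  0.091]
-0.26 [ 0.434 -0.252  0.064]
-0.22 [ 0.427 -0.214  0.09 ]
-0.18 [ 0.43  -0.164  0.011]
-0.14 [ 0.45  -0.107  0.09 ]
-0.1 [ 0.451 -0.088  0.121]
-0.06 [ 0.45  -0.044  0.12 ]
-0.02 [ 0.45  -0.019  0.116]
0.02 [0.515 0.049 0.4  ]
0.06 [0.511 0.096 0.415]
0.1 [0.502 0.103 0.413]
```

>>> apply_moves --rows '[[[0, -0.01, 0.04], 0], [[0, -0.02, 0.08], 0], [[-0.03, -0.035, 0.11], 0], [[-0.08, -0.035, 0.132], 0], [[-0.135, -0.035, 0.132], 0], [[-0.19, -0.035, 0.132], 0], [[-0.25, -0.035, 0.132], 0], [[-0.31, -0.035, 0.132], 0], [[-0.37, -0.035, 0.132], 0], [[-0.41, -0.035, 0.132], 0], [[-0.44, -0.035, 0.132], 0], [[-0.459, -0.035, 0.132], 0], [[-0.459, -0.035, 0.132], 0], [[-0.459, -0.035, 0.132], 0]]'

```text
time_s: 14.48
tcp_pos: [0.4114, -0.334, 0.2997]
eef_rot: [-90.0, -0.0, 98.9]
contact_force: [0.9, 0.1, -0.1]
gripper_width: 0.0567
```

Run:
```python
from h import *
from plant import *
go(.411,-.335,.3,98.8)
s=get_state(); 
c=capture("wrist"); np.savez("wrist7.npz",**c,pos=s["tcp_pos"],rot=s["eef_rot"]); cv2.imwrite("pics/wrist7.png",c["pixels"])
```

```text
t 14.47 tcp [ 0.4114 -0.334   0.2997] [-9.00e+01 -2.00e-02  9.89e+01] SHIFT [-0.0009 -0.0003  0.0005] TURN 0.1 F [ 0.9  0.1 -0.1] w 0.0567
```

View pics/wrist7.png

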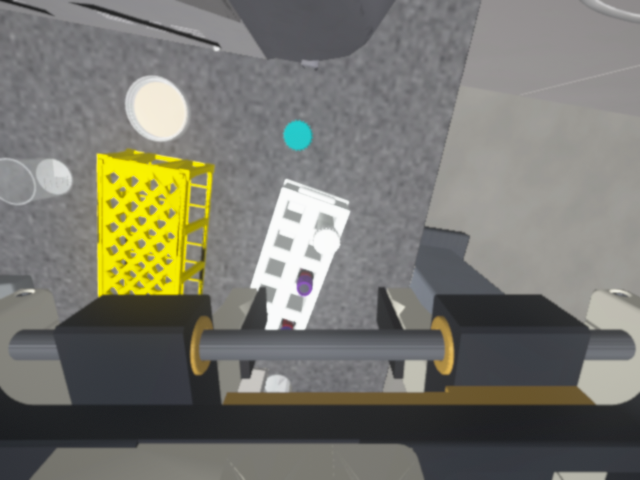

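Run:
```python
from h import *
c=load("wrist7.npz"); crop(c,280,190,380,270,6,"pics/w7.png")
T=np.eye(4); T[:3,:3]=R.from_euler("xyz",c["rot"],degrees=True).as_matrix(); T[:3,3]=c["pos"]
print(atz(c,326.5,241,.126,T)); M=np.array(c["mount"]);K=np.linalg.inv(c["intrinsics"])
print(np.linalg.inv(T)@np.append(atz(c,326.5,241,.126,T),1))
```

```text
[ 0.40696722 -0.33768963  0.126     ]
[-0.00302372  0.17367204  0.00493012  1.        ]
```

View pics/w7.png

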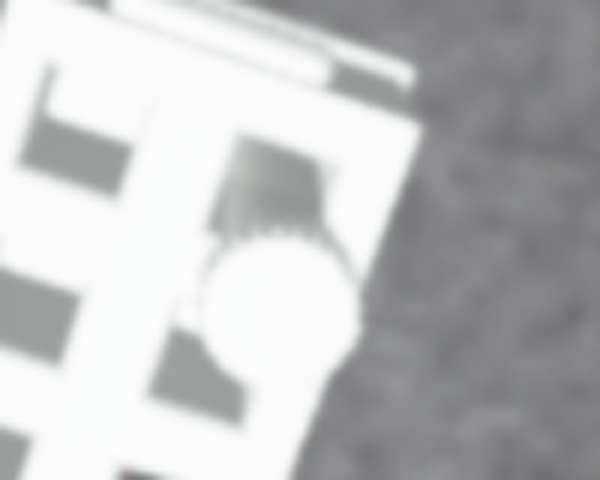

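>>> apply_moves --rows '[[[-0.003, 0.04, 0.005], 0], [[-0.003, 0.09, 0.005], 0], [[-0.003, 0.12, 0.005], 0], [[-0.003, 0.135, 0.005], 0], [[-0.003, 0.135, 0.005], 0], [[-0.003, 0.135, 0.005], 0]]'

```text
time_s: 15.28
tcp_pos: [0.4079, -0.3386, 0.1661]
eef_rot: [-90.1, 0.1, 98.9]
contact_force: [0.7, -0.2, 0.1]
gripper_width: 0.0569
```

Run:
```python
from h import *
from plant import *
go(.407,-.3377,.165,98.8)
s=get_state(); 
c=capture("wrist"); np.savez("wrist8.npz",**c,pos=s["tcp_pos"],rot=s["eef_rot"]); cv2.imwrite("pics/wrist8.png",c["pixels"])
```

```text
t 15.28 tcp [ 0.4079 -0.3386  0.1661] [-9.011e+01  8.000e-02  9.892e+01] SHIFT [0.001  0.0011 0.0008] TURN 0.12 F [ 0.7 -0.2  0.1] w 0.0569
```

View pics/wrist8.png

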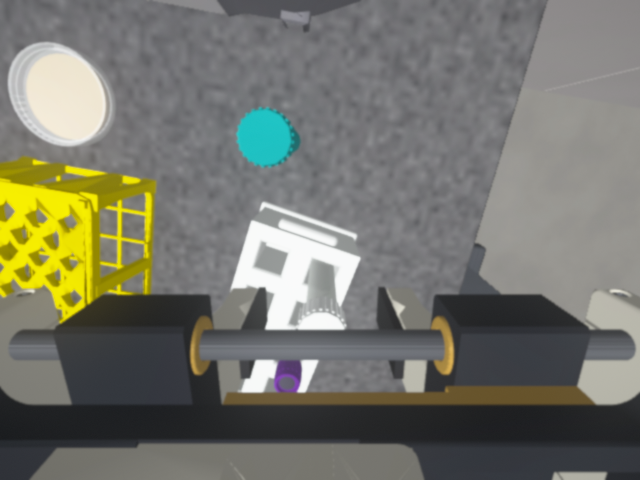

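>>> apply_moves --rows '[[[0, 0, 0], 0], [[0, 0, 0], 0], [[0, 0, 0], 0], [[0, 0, 0], 0], [[0, 0, 0], 0]]' --gripper 0 --grip_force 40

```text
time_s: 15.95
tcp_pos: [0.407, -0.3384, 0.1647]
eef_rot: [-90.0, 0.0, 98.9]
contact_force: [0.1, -0.6, 0.1]
gripper_width: 0.0208
```

>>> apply_moves --rows '[[[0, -0.02, 0], 0], [[0, -0.06, 0], 0], [[0, -0.11, 0], 0], [[0, -0.14, 0], 0], [[0, -0.14, 0], 0], [[0, -0.14, 0], 0]]'

```text
time_s: 16.7
tcp_pos: [0.4067, -0.3381, 0.304]
eef_rot: [-90.0, -0.0, 98.9]
contact_force: [-0.8, 0.7, -0.2]
gripper_width: 0.0207
```

Run:
```python
from h import *
from plant import *
go(.407,-.3377,.305,98.8)
s=get_state(); 
for n in ("wrist","scene","top"):
    c=capture(n); np.savez(n+"9.npz",**c,pos=s["tcp_pos"],rot=s["eef_rot"]); cv2.imwrite(f"pics/{n}9.png",c["pixels"])
c=load("scene9.npz"); crop(c,280,230,430,400,4,"pics/s9.png")
```

```text
t 16.7 tcp [ 0.4067 -0.3381  0.304 ] [-8.997e+01 -4.000e-02  9.887e+01] SHIFT [ 0.0004 -0.001  -0.0004] TURN 0.07 F [-0.8  0.7 -0.2] w 0.0207
```

View pics/s9.png

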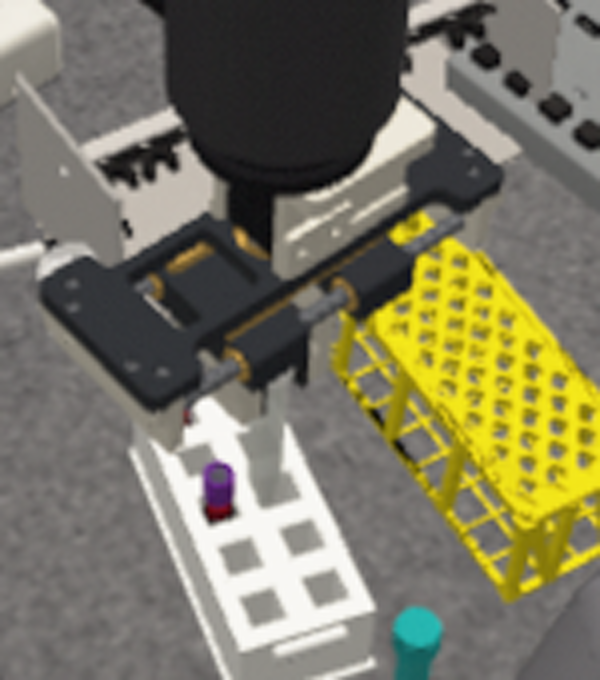

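View pics/wrist9.png

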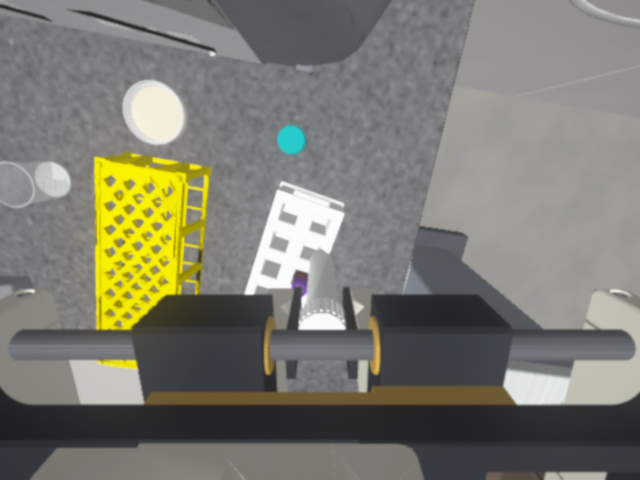

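Run:
```python
from h import *
c=load("wrist9.npz"); crop(c,270,230,370,330,6,"pics/w9.png")
M=np.array(c["mount"]);K=np.linalg.inv(c["intrinsics"])
def tool(u,v,y):
    d=M[:3,:3]@K@np.array([u,v,1]); o=M[:3,3]; return o+d*(y-o[1])/d[1]
for u,v,y in [(319.5,250,.159),(319.5,254,.159),(322,315,.039)]: print(tool(u,v,y))
```

```text
[ 1.35284651e-04  1.59000000e-01 -8.08581406e-04]
[ 0.00345662  0.159      -0.00081649]
[-0.00789345  0.039       0.00082522]
```

View pics/w9.png

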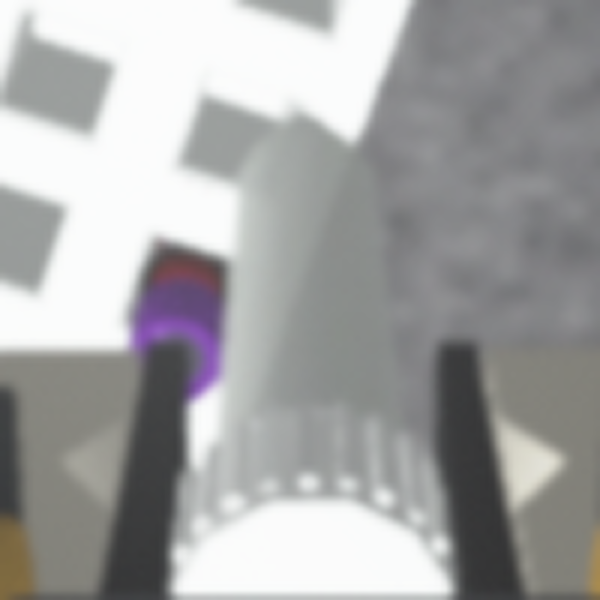

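>>> apply_moves --rows '[[[0.03, -0.01, -0.006], 0], [[0.08, -0.012, -0.015], 0], [[0.135, -0.012, -0.025], 0], [[0.19, -0.012, -0.035], 0], [[0.25, -0.012, -0.046], 0], [[0.31, -0.012, -0.058], 0], [[0.365, -0.012, -0.068], 0], [[0.41, -0.012, -0.076], 0], [[0.445, -0.012, -0.083], 0], [[0.465, -0.012, -0.09], 0], [[0.467, -0.012, -0.1], 0], [[0.465, -0.012, -0.115], 0], [[0.463, -0.012, -0.128], 0], [[0.461, -0.012, -0.134], 0], [[0.461, -0.012, -0.136], 0], [[0.461, -0.012, -0.136], 0], [[0.461, -0.012, -0.136], 0]]'

```text
time_s: 18.98
tcp_pos: [0.4699, 0.138, 0.3168]
eef_rot: [-90.0, -0.0, 98.9]
contact_force: [0.3, 0.1, -0.0]
gripper_width: 0.0207
```

Run:
```python
from h import *
from plant import *
go(.4704,.1387,.265,98.8)
s=get_state(); print(s["joint_torque"].round(2),s["moment"])
for n in ("wrist","scene"):
    c=capture(n); np.savez(n+"10.npz",**c,pos=s["tcp_pos"],rot=s["eef_rot"]); cv2.imwrite(f"pics/{n}10.png",c["pixels"])
crop(c,190,100,310,260,5,"pics/s10.png")
c=load("wrist10.npz"); crop(c,260,150,400,320,4,"pics/w10.png")
```

```text
t 18.98 tcp [0.4699 0.138  0.3168] [-9.001e+01 -1.000e-02  9.889e+01] SHIFT [ 0.0006  0.0518 -0.0006] TURN 0.09 F [ 0.3  0.1 -0. ] w 0.0207
[-1.300e-01 -3.151e+01  2.908e+01  6.960e+00 -1.000e-02  0.000e+00] [ 0.03056068 -0.04480819  0.03799004]
```

View pics/s10.png

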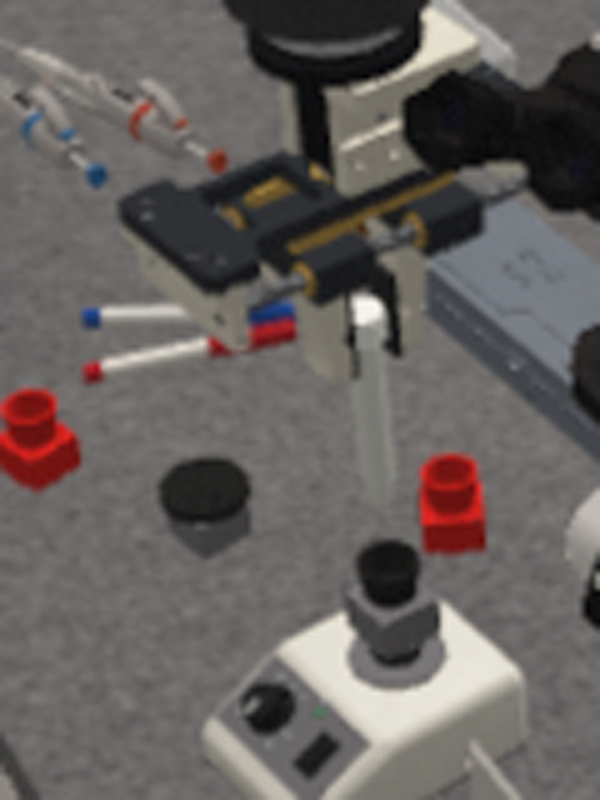

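View pics/w10.png

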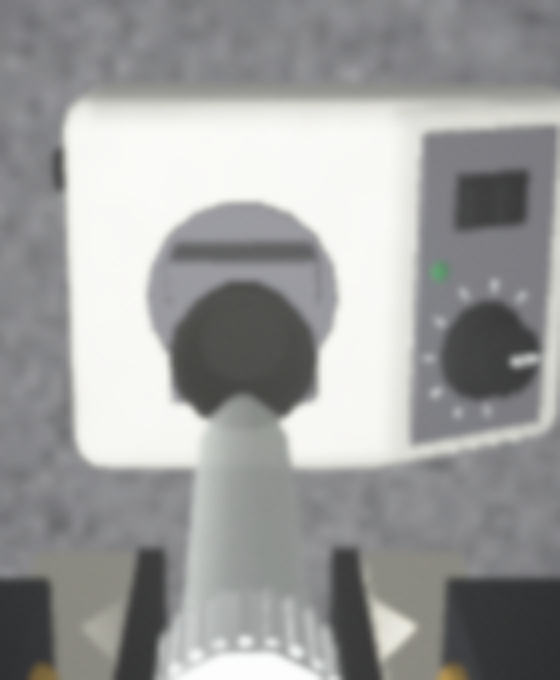

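Run:
```python
from h import *
c=load("wrist10.npz")
M=np.array(c["mount"]);K=np.linalg.inv(c["intrinsics"])
def tool(u,v,y):
    d=M[:3,:3]@K@np.array([u,v,1]); o=M[:3,3]; return o+d*(y-o[1])/d[1]
print("rim",tool(320.6,237.4,.1908),"floor",tool(320.6,150+341/4-.4,.2088),"tip near edge(+3mm)",tool(320.6,248.4,.159),"hubback",tool(320.6,150+262/4-.4,.2128))
```

```text
rim [-1.39077488e-03  1.90800000e-01  2.40454951e-05] floor [ 1.11538612e-03  2.08800000e-01 -3.49246720e-07] tip near edge(+3mm) [-1.1858831e-03  1.5900000e-01  6.0554250e-05] hubback [-1.67593816e-02  2.12800000e-01  2.04446932e-05]
```

>>> apply_moves --rows '[[[0, 0.01, 0], 0], [[0, 0.025, 0], 0], [[0, 0.038, 0], 0], [[0, 0.044, 0], 0], [[0, 0.046, 0], 0], [[0, 0.046, 0], 0], [[0, 0.046, 0], 0]]'

```text
time_s: 19.95
tcp_pos: [0.4704, 0.1382, 0.2711]
eef_rot: [-90.0, -0.0, 98.9]
contact_force: [0.4, -0.7, -0.4]
gripper_width: 0.0211
```

>>> apply_moves --rows '[[[0, 0.001, 0], 0], [[0, 0.002, 0], 0], [[0, 0.003, 0], 0], [[0, 0.004, 0], 0], [[0, 0.004, 0], 0], [[0, 0.004, 0], 0]]'

```text
time_s: 20.7
tcp_pos: [0.4703, 0.1381, 0.2667]
eef_rot: [-90.0, -0.0, 98.9]
contact_force: [-0.0, -1.5, 0.1]
gripper_width: 0.0209
```

>>> apply_moves --rows '[[[0, 0.0005, 0], 0], [[0, 0.001, 0], 0], [[0, 0.002, 0], 0], [[0, 0.002, 0], 0], [[0, 0.002, 0], 0]]'

```text
time_s: 21.32
tcp_pos: [0.4703, 0.1381, 0.2648]
eef_rot: [-90.0, -0.0, 98.9]
contact_force: [-0.3, 0.4, 2.4]
gripper_width: 0.0205
```

>>> apply_moves --rows '[[[0, 0.0005, 0], 0], [[0, 0.001, 0], 0], [[0, 0.001, 0], 0], [[0, 0.001, 0], 0]]'

```text
time_s: 21.82
tcp_pos: [0.4703, 0.1381, 0.2638]
eef_rot: [-90.0, -0.0, 98.9]
contact_force: [0.8, -0.0, 4.1]
gripper_width: 0.0205
```

>>> apply_moves --rows '[[[0, 0.0005, 0], 0], [[0, 0.001, 0], 0], [[0, 0.0015, 0], 0], [[0, 0.002, 0], 0], [[0, 0.002, 0], 0], [[0, 0.002, 0], 0]]'

```text
time_s: 22.58
tcp_pos: [0.4703, 0.1381, 0.2619]
eef_rot: [-90.0, -0.0, 98.9]
contact_force: [-0.4, -0.0, 4.8]
gripper_width: 0.0209
```

Run:
```python
from h import *
from plant import *
go(.4704,.1387,.2612,98.8)
F=[]
for i in range(6):
    c=capture("wrist"); s=get_state(); F.append(s["contact_force"]); 
F=np.array(F); print(F.round(2).tolist(),F.mean(0)); s=get_state(); print(s["tcp_pos"],s["joint_torque"].round(2))
np.savez("wrist11.npz",**c)
c=capture("scene"); np.savez("scene11.npz",**c); crop(c,190,100,310,260,5,"pics/s11.png")
```

```text
t 22.57 tcp [0.4703 0.1381 0.2619] [-90.02  -0.    98.89] SHIFT [ 0.0006  0.0007 -0.0002] TURN 0.09 F [-0.4 -0.   4.8] w 0.0209
[[-0.82, -0.52, 6.01], [0.33, -0.07, 6.49], [-0.59, -0.45, 5.16], [-1.02, 0.15, 5.69], [-0.35, 0.07, 5.74], [0.67, -0.38, 5.97]] [-0.29677409 -0.19945383  5.8433187 ]
[0.47030495 0.13810018 0.2618596 ] [-1.000e-02 -3.091e+01  2.512e+01  5.640e+00  1.000e-01 -0.000e+00]
```

View pics/s11.png

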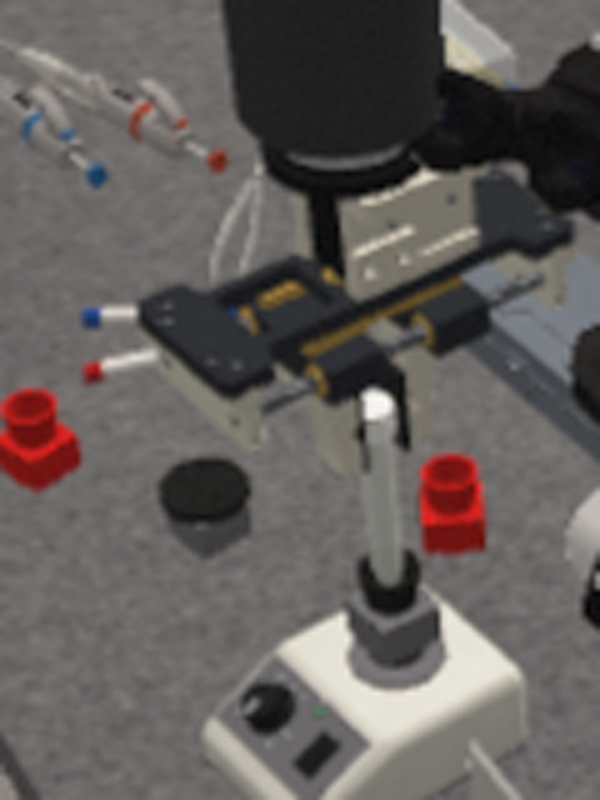

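>>> apply_moves --rows '[[[0, 0.0007, 0], 0], [[0, 0.0007, 0], 0], [[0, 0.0007, 0], 0], [[0, 0.0007, 0], 0]]'

```text
time_s: 23.42
tcp_pos: [0.4703, 0.1381, 0.2612]
eef_rot: [-90.0, -0.0, 98.9]
contact_force: [-1.0, 0.5, 6.1]
gripper_width: 0.0208
```

Run:
```python
from h import *
from plant import *
F=[]
for i in range(8):
    c=capture("wrist"); F.append(get_state()["contact_force"])
F=np.array(F); print(F.mean(0),F.std(0)); s=get_state(); print(s["time_s"],s["tcp_pos"],s["gripper_width"])
np.savez("wrist12.npz",**c); crop(c,240,150,400,320,4,"pics/w12.png")
c=capture("top"); cv2.imwrite("pics/t12.png",c["pixels"])
# head drop: dominant image shift of hub in scene, before/after
s1=load("scene10.npz"); s2=capture("scene")
for y0,y1,x0,x1 in [(218,232,258,280)]:
    a=cv2.cvtColor(s1["pixels"],6)[y0-8:y1+8,x0-6:x1+6]; b=cv2.cvtColor(s2["pixels"],6)[y0:y1,x0:x1]
    a=cv2.resize(a,None,fx=8,fy=8,interpolation=2);b=cv2.resize(b,None,fx=8,fy=8,interpolation=2)
    r=cv2.matchTemplate(a,b,5); _,m,_,l=cv2.minMaxLoc(r); print("shift px",48-l[0],64-l[1],"/8",m)
p=proj(s1,[.4704,.1387,.1]);q=proj(s1,[.4704,.1387,.095]);print("expected 5mm",(q-p)*8,p)
```

```text
[-0.42548524  0.34001057  6.2460715 ] [0.60163954 0.42834853 0.69562695]
23.825 [0.47033209 0.13811653 0.26123096] 0.020963376532182994
shift px 1 10 /8 0.9558358192443848
expected 5mm [ 1.16431045 11.83214485] [268.14851883 219.89570401]
```

View pics/w12.png

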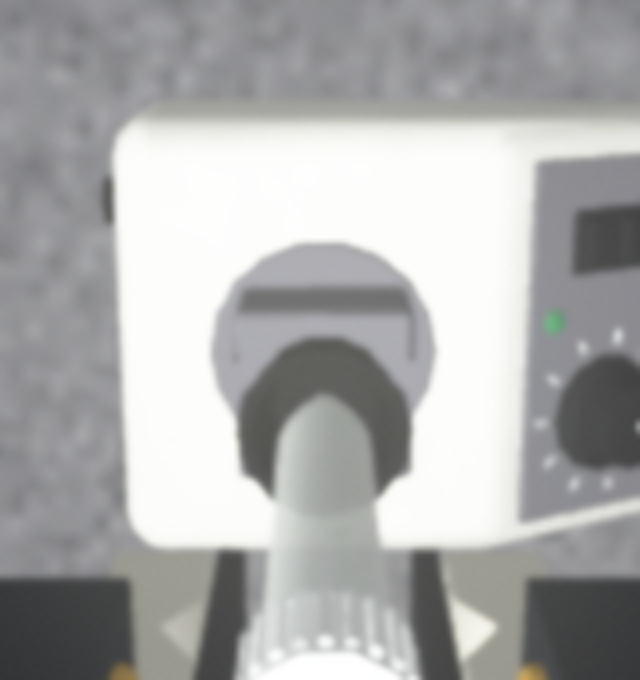

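View pics/t12.png

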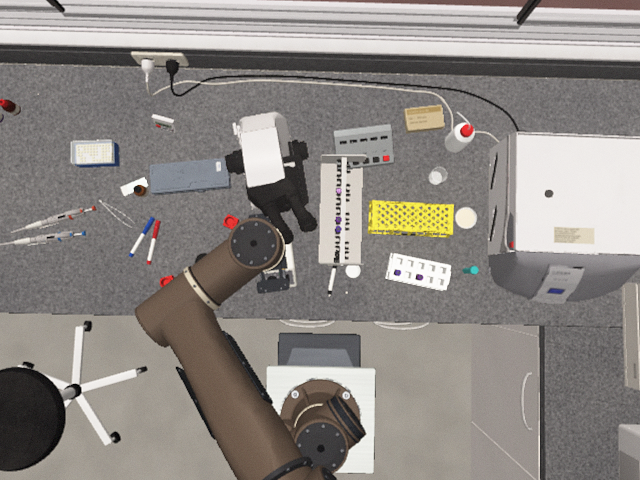

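```bash
python3 -c "
from plant import *
print(close_job()); s=get_state(); print(s['time_s'],s['tcp_pos'],s['contact_force'])"
```

```text
the job is handed in; nothing more can be done
None
the job is handed in; nothing more can be done
```

The cup head is on the mixer's square drive and released. The conical tube stands in the cup, still gripped and pressing the drive down. I handed the job in at about 24 s; no verdict is reported.

- **Head:** it went on with a brief sideways force of about 4 N, which vanished after a 0.8 mm correction. After release the cup rim measured about 126 mm high, which matches fully seated.
- **Tube:** in the last views it looked upright and centred. Just before lowering, I measured the tip less than 1 mm from the cup's centre.
- **Press depth:** two checks put the drive at roughly 4 to 5 mm down. The wrist force averaged 6.2 N, which means about 4.7 mm. The head's drop in the scene picture gave about 4.2 mm.
- **Microscope:** by the depth images, the wrist and the left eyepiece should have overlapped by up to about 15 mm at the mixer. I therefore gripped the head 17 mm off-centre, then felt the way in with the empty gripper in 2–4 mm steps. Neither the wrist force nor the joint torques showed any contact.
- **Bystanders:** the last top view shows the jar, marker, dish and both short tubes where they were. The arm hid the flat head there, but the scene view showed it standing in its place.

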